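# Rub down the board frame's rail and hang up the block and clamp plates

### The arm

A 6-joint arm with a two-finger parallel gripper is mounted at the origin on the work surface. World frame = base frame: x ahead of the robot, y to its left, z up, the work surface at z = 0. Lengths are in mm, angles in rad, forces in N, time in s.
With the tool pointing down it reaches from about 300 to 875 mm from the base axis. Payload 6.4 kg.
Tool frame: the origin (TCP) lies at the very end of the fingers, on their centre line; the grasp point (between the pads) lies 19 mm behind it (env.pinch_z is the distance from the TCP to the grasp point, in mm); z points along the fingers, y is the line along which they close (so a half turn about z gives the same grasp; the last joint's range is limited). The gripper opens to 85 mm and grips with 20 to 120 N. Pads are 22 mm wide; open, the fingers measure 114 mm over their backs; the gripper's body (76 mm by 85 mm) begins 54 mm behind the grasp point. The pads swing forward as they close: fully open they stand 13 mm farther back than shut.
Start: joints at [-1.392, 0.181, 1.607, -0, 1.354, -0.206], TCP at [215.857, -532.961, 231.288] pointing down, gripper open.
Joint ranges: [-2.99, 2.99], [-0.89, 2.07], [0.3, 2.58], [-1.14, 4.28], [0, 2.63], [-3.12, 3.12]. Speed limits (rad/s): [2.57, 2.57, 3.01, 3.14, 3.14, 3.14].

### API

Orientations are given as a unit quaternion [x, y, z, w].
In Python, from bench import telemetry, snapshot, env, look_for, tip_of gives the robot as it stands. The module is installed in compiled form; this text tells all that it offers.
- The arm moves only by the shell command python3 -m crank 'ROWS' [FORCE]. ROWS is JSON, a list of rows, each a list of 3 entries, a list of its own where there are three numbers: the turn, a rotation vector about the tool's x, y, z in units of 30 degrees (1.0 is 30 degrees), then the shift along the tool's x, y, z in units of 500 mm (1.0 is 500 mm), then the opening, from 0 (shut) to 1 (fully open). A call has 1 to 12 rows; each row shifts and turns the commanded pose from where the row before left it, along the tool's axes as they then stand; what a row does not reach is not made up. A row lasts 1/10 s, in which the tool goes at most 50 mm and 8.59 degrees, less where a joint would pass 70% of its speed; a pose out of reach is approached as far as the arm can. A call with a number of a shift or a turn outside -1 to 1 is refused whole. A call with a gripper value outside its range is refused whole. The fingers move at their own pace and stop on an object; FORCE is the grip in N (left out, the last holds). Time passes only in rows, so rows that do not move let the fingers close. It gives the time, the measured TCP pose, the force, the opening and the grip force at its end, in the units of the state.
- telemetry.observe(): the state, without advancing time (a new reading comes with each control period).
- snapshot(name): name is "scene" or "top" or "wrist"; returns a dict with "img" (384x512x3 uint8, red, green, blue), "fx", "fy", "cx", "cy" (pixels), "dist_coeffs" ([k1, k2, p1, p2, k3] as OpenCV has them; the pictures are not rectified), "camera_from_world" (4x4, takes a point from world to camera coordinates); the wrist camera has in their place "mount" (4x4, takes a point from camera to tool coordinates, whose origin is the TCP and whose axes are the flange's). Camera axes: x right, y up, looking along -z (the intrinsics and any distortion apply to the point x, -y, -z); pixel columns grow to the right and rows downward; lengths in mm; the calibration is good to about 2 mm. A picture is of the moment at which its call begins: read the wrist's pose just before it. There is no depth.
- env.sign_off(): hands the job in; it is judged then, once.
Trained networks look in a picture, given as the dict that the camera call returned (one of the last four; its "shot" number tells which), for a name from the list of things; names that differ only in an ending like _2 or _b are one class to them, and where a whole thing is asked for, a point or a joint stands for the part that bears it (a point fixed in the world has none). Each returns a list of dicts, best first, with "score" (0 to 1); they miss things now and then, are a little off and sometimes report something else, mostly with a low value. They report only what shows in the picture. A call takes as long as a camera call. They do not tell look-alikes from the thing itself.
- look_for(picture, name): "uv" ([column, row] in pixels, amid what is visible of it).
- tip_of(picture, name): "uv" ([column, row] in pixels: a listed point, or the origin of a listed thing).
The state is a dict: "time": time; "qpos": joint angles; "qd": joint speeds; "joint_efforts": joint torques, N m; "tcp_pos": TCP position; "tcp_rot": TCP orientation; "force": force on the tool from outside, world axes, zero at the start; "ft_torque": the same for the moment, N m; "opening": finger opening in mm; "grasp_force": force on a finger pad.
Only numpy, scipy, OpenCV 4.12 (cv2) and the standard library are available. Lean on these libraries where they do the work, as an engineer would, in place of code of your own. Each camera call takes 0.05 s, during which the arm holds its last target. There are 200 camera calls.

### The job

Get the circuit-board frame ready for the next board: set the rubbing block flat on the frame's near rail close to the black stop, and draw it with a light, steady downward pressure of about 10 N along the rail to the free end and back again to the stop end, without lifting it. Then hang the block by its hole on the thick peg of the sloping peg board, and hang every loose clamp plate there is by its hole on a thin peg, one to a peg, each pushed fully down flat against the board and let go. Leave the jar and the capacitor where they are.

Things in the scene. Friction and masses are not known exactly. Their poses are not given: they have to be found in the camera images.
- frame: aluminium board frame, fixed on the bench: 300 mm along y, 260 mm along x, rails 36 mm high, a circuit board set inside. Origin under the middle of its near rail (nearest the robot), which runs along y, is 40 mm wide, 300 mm long, its flat top 36 mm above the origin. A black stop (36 x 20 mm, 18 mm high) stands on that rail's left end, y = +130 to +150 mm; the other end is free
- block: rubbing block: steel sole plate 96 x 44 x 12 mm, a dark pad under one end, a wooden handle above the pad (52 mm along x, 20 mm wide, from 12 to 44 mm above the underside), a 24 mm round hole near the other end. 0.25 kg. Origin on the underside in the middle of the pad, below the handle's middle; x towards the hole (plate from -28 to +68 mm), z up
- block_hole (a point): middle of the rubbing block's hole (24 mm), halfway through the 12 mm sole plate, 48 mm along x from the block's origin; axes as the block's
- rail1 (a point): point 1 of 5 on the centre line of the near rail's top, at y = 50 mm of the frame (nearest the stop; here the pad's middle has at least 10 mm to spare beside the stop whichever way round the block lies); axes as the frame's
- rail2 (a point): point 2 of 5 on the centre line of the near rail's top, at y = 8.5 mm of the frame; axes as the frame's
- rail3 (a point): point 3 of 5 on the centre line of the near rail's top, at y = -33 mm of the frame; axes as the frame's
- rail4 (a point): point 4 of 5 on the centre line of the near rail's top, at y = -74.5 mm of the frame; axes as the frame's
- rail5 (a point): point 5 of 5 on the centre line of the near rail's top, at y = -116 mm of the frame (the pad's middle when the pad is at the rail's free end); axes as the frame's
- plate1_hole (a point): middle of the 16 mm through hole of an aluminium clamp plate 100 x 36 x 12 mm with an upright grip rib on top (40 mm along x, 12 mm thick, 30 mm high, its middle at x = -50 mm, top 36 mm above this point), lying on the bench, 0.14 kg; x along the plate towards its hole end: the plate reaches from -84 to +16 mm in x, +-18 in y, +-6 in z; z on the rib's side; may be absent
- plate2_hole (a point): middle of the 16 mm through hole of an aluminium clamp plate 100 x 36 x 12 mm with an upright grip rib on top (40 mm along x, 12 mm thick, 30 mm high, its middle at x = -50 mm, top 36 mm above this point), lying on the bench, 0.14 kg; x along the plate towards its hole end: the plate reaches from -84 to +16 mm in x, +-18 in y, +-6 in z; z on the rib's side; may be absent
- plate3_hole (a point): middle of the 16 mm through hole of an aluminium clamp plate 100 x 36 x 12 mm with an upright grip rib on top (40 mm along x, 12 mm thick, 30 mm high, its middle at x = -50 mm, top 36 mm above this point), lying on the bench, 0.14 kg; x along the plate towards its hole end: the plate reaches from -84 to +16 mm in x, +-18 in y, +-6 in z; z on the rib's side; may be absent
- plate4_hole (a point): middle of the 16 mm through hole of an aluminium clamp plate 100 x 36 x 12 mm with an upright grip rib on top (40 mm along x, 12 mm thick, 30 mm high, its middle at x = -50 mm, top 36 mm above this point), lying on the bench, 0.14 kg; x along the plate towards its hole end: the plate reaches from -84 to +16 mm in x, +-18 in y, +-6 in z; z on the rib's side; may be absent
- peg_thick_seat (a point): the thick peg, 18 mm across, 40 mm long, square out of the white peg board (380 mm wide, sloping 40 deg, rising to +x, 105 mm below the pegs, 45 mm above). Point: on the peg's axis, 6 mm off the board, where a hung 12 mm plate's hole centre sits. z vertical, y along the row of 5 pegs (75 mm apart, any order). The peg points along (-0.643, 0, 0.766), up the board is (0.766, 0, 0.643)
- peg1_seat (a point): a thin peg, 10 mm across, 40 mm long, square out of the white peg board (380 mm wide, sloping 40 deg, rising to +x, 105 mm below the pegs, 45 mm above). Point: on the peg's axis, 6 mm off the board, where a hung 12 mm plate's hole centre sits. z vertical, y along the row of 5 pegs (75 mm apart, any order). The peg points along (-0.643, 0, 0.766), up the board is (0.766, 0, 0.643)
- peg2_seat (a point): a thin peg, 10 mm across, 40 mm long, square out of the white peg board (380 mm wide, sloping 40 deg, rising to +x, 105 mm below the pegs, 45 mm above). Point: on the peg's axis, 6 mm off the board, where a hung 12 mm plate's hole centre sits. z vertical, y along the row of 5 pegs (75 mm apart, any order). The peg points along (-0.643, 0, 0.766), up the board is (0.766, 0, 0.643)
- peg3_seat (a point): a thin peg, 10 mm across, 40 mm long, square out of the white peg board (380 mm wide, sloping 40 deg, rising to +x, 105 mm below the pegs, 45 mm above). Point: on the peg's axis, 6 mm off the board, where a hung 12 mm plate's hole centre sits. z vertical, y along the row of 5 pegs (75 mm apart, any order). The peg points along (-0.643, 0, 0.766), up the board is (0.766, 0, 0.643)
- peg4_seat (a point): a thin peg, 10 mm across, 40 mm long, square out of the white peg board (380 mm wide, sloping 40 deg, rising to +x, 105 mm below the pegs, 45 mm above). Point: on the peg's axis, 6 mm off the board, where a hung 12 mm plate's hole centre sits. z vertical, y along the row of 5 pegs (75 mm apart, any order). The peg points along (-0.643, 0, 0.766), up the board is (0.766, 0, 0.643)
- jar: white jar with black lid, 54 mm wide, 70 mm high, bystander, to be left alone; origin under its middle
- capacitor: black upright cylinder (capacitor) 38 mm wide, 60 mm high, bystander, to be left alone; origin under its middle
Not all that is in view belongs to the job. What is shaped like the block but purple is not meant. What is shaped like the part that bears plate3_hole but pink is not meant.

How it is judged:
By the outcome, as a careful person would: the job done as asked, in the order asked, and still so for the second after the job is handed in, with the robot touching nothing.
Of plate1, plate2, plate3, plate4 only 2 to 4 are there at a start; the rules pass over those that are not, and their reading is None.
At some moment in a run one of plate1, plate2, plate3, plate4, block may be knocked a few centimetres aside while the robot is not near it.
It also fails if it takes over 210 s, if anything falls off the work surface, if the arm or the gripper's body presses on something with over 40 N, if the wrist force passes 120 N, or if a joint passes its speed limit or range.

## Working session

There is one attempt and no reset: what is moved stays moved. The work goes in short steps, Python scripts to look and compute and a shell command to move; the robot and the scene stay as the last step left them, time stands still between calls to the robot, and variables do not carry over. Pictures are saved under pics/ and viewed, at most 14 in all, crops included, and the job is handed in when it is done.

```bash
mkdir -p pics; cat > h.py <<'E'
import numpy as np, cv2
from scipy.spatial.transform import Rotation as R
from bench import telemetry, snapshot, env, look_for, tip_of
def save(p,n): cv2.imwrite(f'pics/{n}.png',cv2.cvtColor(p['img'],cv2.COLOR_RGB2BGR))
def tcp():
    s=telemetry.observe(); T=np.eye(4); T[:3,:3]=R.from_quat(s['tcp_rot']).as_matrix(); T[:3,3]=s['tcp_pos']; return T
def shot(name):
    T=tcp(); p=snapshot(name)
    p['wfc']=T@np.array(p['mount']) if name=='wrist' else np.linalg.inv(np.array(p['camera_from_world']))
    return p
def ray(p,uv):
    K=np.array([[p['fx'],0,p['cx']],[0,p['fy'],p['cy']],[0,0,1.]])
    q=cv2.undistortPoints(np.array([[uv]],float),K,np.array(p['dist_coeffs'],float))[0,0]
    d=p['wfc'][:3,:3]@np.array([q[0],-q[1],-1.]); return p['wfc'][:3,3],d/np.linalg.norm(d)
def at_z(p,uv,z):
    o,d=ray(p,uv); return o+d*(z-o[2])/d[2]
def tri(*pu):
    A=np.zeros((3,3));b=np.zeros(3); rs=[ray(p,u) for p,u in pu]
    for o,d in rs:
        M=np.eye(3)-np.outer(d,d);A+=M;b+=M@o
    x=np.linalg.solve(A,b); return x,[round(float(np.linalg.norm((np.eye(3)-np.outer(d,d))@(x-o))),1) for o,d in rs]
def proj(p,X):
    c=np.linalg.inv(p['wfc'])@np.append(X,1); K=np.array([[p['fx'],0,p['cx']],[0,p['fy'],p['cy']],[0,0,1.]])
    return cv2.projectPoints(np.array([[c[0],-c[1],-c[2]]]),np.zeros(3),np.zeros(3),K,np.array(p['dist_coeffs'],float))[0][0,0]
E
python3 - <<'E'
from h import *
print({k:(v if k!='tcp_rot' else np.round(v,3)) for k,v in telemetry.observe().items()}, env.pinch_z)
for n in ('top','scene','wrist'):
    p=shot(n); save(p,n+'0'); print(n,np.round(p['wfc'],3).tolist(),p['fx'],p['dist_coeffs'])
    if n=='wrist': print(p['mount'])
    for k in ('frame','block','block_hole','rail1','rail5','plate1_hole','peg_thick_seat','peg1_seat','jar','capacitor'):
        print(k,[(np.round(d['uv']).astype(int).tolist(),round(d['score'],2)) for d in tip_of(p,k)])
E
```

```text
{'time': 0.0, 'qpos': array([-1.39227454e+00,  1.81559768e-01,  1.60801384e+00, -7.83035882e-06,
        1.35384451e+00, -2.06290354e-01]), 'qd': array([-1.18198541e-03, -9.74369787e-05,  4.03976930e-04,  1.74793774e-03,
       -4.49005602e-04, -7.99415170e-04]), 'joint_efforts': array([ 9.45533357e-04, -4.44865572e+01, -3.51335800e+01, -4.82006055e-05,
        9.20016901e-03, -2.28892532e-05]), 'tcp_pos': array([ 215.76177109, -532.36739052,  230.37083287]), 'tcp_rot': array([ 0.982,  0.191,  0.   , -0.001]), 'force': array([-0.60217969, -0.19293125,  0.01027093]), 'ft_torque': array([ 0.01953939,  0.04965536, -0.02427973]), 'grasp_force': 0.0, 'opening': 85.1034776712478} 18.700000000000003
top [[-0.003, 0.994, -0.11, 420.835], [-0.999, 0.001, 0.034, 29.403], [0.034, 0.11, 0.993, 1104.806], [0.0, 0.0, 0.0, 1.0]] 366.58455230168636 [-0.01797563  0.          0.          0.          0.        ]
frame [([219, 217], 0.72), ([188, 166], 0.62), ([262, 136], 0.47), ([184, 161], 0.4)]
block [([122, 225], 0.74), ([100, 270], 0.66), ([158, 264], 0.63)]
block_hole [([119, 211], 0.95), ([152, 2
[... 1185 characters left out ...]
0.52)]
peg1_seat [([325, 232], 0.64), ([109, 183], 0.38)]
jar [([235, 278], 0.67)]
capacitor [([204, 279], 0.82)]
wrist [[0.376, 0.892, 0.251, 278.687], [-0.927, 0.362, 0.102, -507.372], [-0.0, -0.271, 0.963, 373.413], [0.0, 0.0, 0.0, 1.0]] 274.1067361330878 [0.00826722 0.         0.         0.         0.        ]
[[ 9.74737616e-04  9.62558838e-01  2.71071084e-01  6.78480832e+01]
 [ 9.99999506e-01 -9.90977978e-04 -7.69632932e-05 -1.50183451e-01]
 [ 1.94543776e-04  2.71071025e-01 -9.62559329e-01 -1.42101682e+02]
 [ 0.00000000e+00  0.00000000e+00  0.00000000e+00  1.00000000e+00]]
frame []
block []
block_hole []
rail1 []
rail5 []
plate1_hole []
peg_thick_seat []
peg1_seat []
jar []
capacitor []
```

```bash
python3 - <<'E'
import cv2
for n in('top0','scene0'):
    i=cv2.imread(f'pics/{n}.png'); cv2.imwrite(f'pics/{n}L.png',cv2.resize(i,(800,600),interpolation=cv2.INTER_CUBIC))
E
```

```text
(no output)
```

View pics/top0L.png

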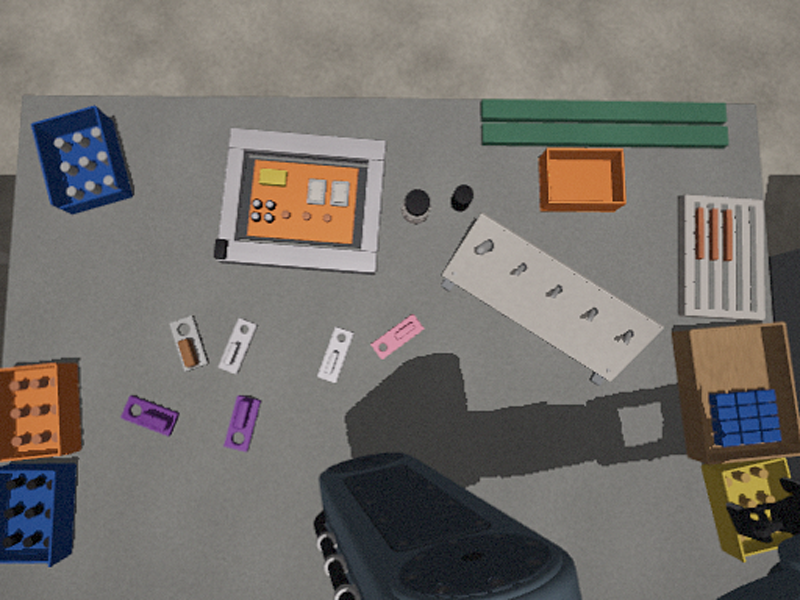

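View pics/scene0L.png

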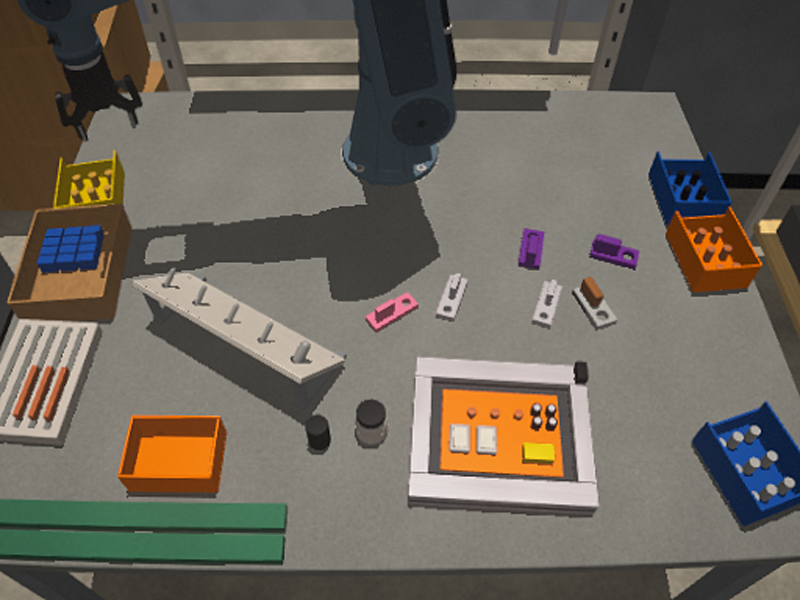

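The top view shows the block at about (188,343) with its hole at (183,326), in 800-px scale. There are two real plates, with holes at (246,328) and (343,335). The pink plate and two purple blocks are decoys. The frame's stop is at (220,248), the thick peg at (484,246) and four thin pegs down to (626,336). The scene view agrees.

```bash
python3 - <<'E'
from h import *
t=shot('top'); s=shot('scene')
def T(u,z): return np.round(at_z(t,[u[0]*.64,u[1]*.64],z)).tolist()
for n,u,z in [('blkhole',(183,326),6),('blkmid',(189,346),6),('p1hole',(247,327),6),('p1end',(230,372),6),('p2hole',(344,335),6),('p2end',(327,380),6),('stop',(221,243),54),('railfree',(376,264),36),('railstop',(219,250),36)]: print(n,T(u,z))
for n,a,b in [('thick',(484,246),(300,352)),('p1',(519,268),(265,333)),('p4',(626,336),(169,277)),('blkhole',(183,326),(601,315))]:
    print(n,[np.round(x,1) for x in tri((t,np.array(a)*.64),(s,np.array(b)*.64))])
E
```

```text
blkhole [485.0, 408.0, 6.0]
blkmid [447.0, 395.0, 6.0]
p1hole [483.0, 287.0, 6.0]
p1end [398.0, 316.0, 6.0]
p2hole [467.0, 102.0, 6.0]
p2end [382.0, 134.0, 6.0]
stop [635.0, 327.0, 54.0]
railfree [600.0, 41.0, 36.0]
railstop [626.0, 336.0, 36.0]
thick [array([ 621.7, -153.7,  102.2]), array([0.9, 0.9])]
p1 [array([ 582.3, -216.4,  101. ]), array([1.2, 1.2])]
p4 [array([ 460.3, -405. ,  103.5]), array([1.6, 1.6])]
blkhole [array([484. , 403. ,  14.2]), array([1.7, 1.7])]
```

```bash
python3 -m crank '[[[0,0,0],[0.08,-0.022,-0.02],1],[[0,0,0],[0.08,-0.022,-0.02],1],[[0,0,0],[0.08,-0.022,-0.02],1],[[0,0,0],[0.08,-0.022,-0.02],1],[[0,0,0],[0.08,-0.022,-0.02],1],[[0,0,0],[0.08,-0.022,-0.02],1],[[0,0,0],[0.08,-0.022,-0.02],1],[[0,0,0],[0.08,-0.022,-0.02],1],[[0,0,0],[0.08,-0.022,-0.02],1],[[0,0,0],[0.08,-0.022,-0.02],1],[[0,0,0],[0,0,0],1],[[0,0,0],[0,0,0],1]]'
python3 - <<'E'
from h import *
p=shot('wrist'); save(p,'wpeg')
cv2.imwrite('pics/wpeg.png',cv2.resize(cv2.imread('pics/wpeg.png'),(800,600)))
np.save('wpeg.npy',p,allow_pickle=True)
for k in ('peg_thick_seat','peg1_seat'):
    print(k,[(np.round(d['uv'],1).tolist(),round(d['score'],2),np.round(at_z(p,d['uv'],85)).tolist()) for d in tip_of(p,k)])
E
```

```text
time: 2.95
tcp_pos: [545.8, -280.2, 331.2]
tcp_rot: [0.981, 0.192, -0.0, 0.0]
force: [0.7, -0.3, -0.2]
opening: 85.3
grasp_force: 0.0
peg_thick_seat [([192.9, 69.6], 0.98, [626.0, -150.0, 85.0])]
peg1_seat [([319.8, 244.6], 0.51, [462.0, -411.0, 85.0])]
```

View pics/wpeg.png

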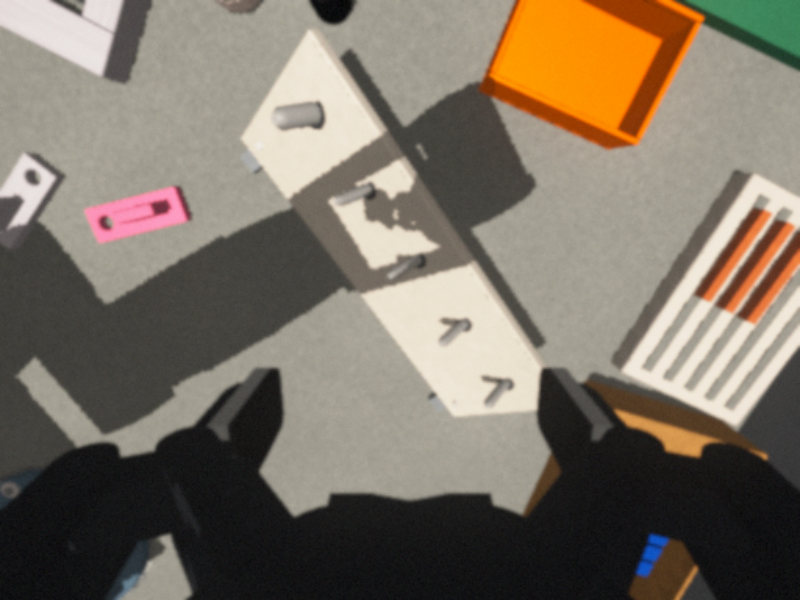

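The wrist view shows the board with five pegs. The thick one has its base at about (316,115), and the thin bases are at (370,190), (420,261), (464,325) and (508,383). I'll fit the board pose to these.

```bash
cat > board.py <<'E'
from h import *
from scipy.optimize import least_squares
U=np.array([.766,0,.643]); N=np.array([-.643,0,.766])
def seat(v,k,h=0):  # k=0 thick.. along -y ; h mm along the peg from seat
    y=R.from_euler('z',v[3]); return np.array(v[:3])+y.apply(np.array([0,-75.*k,0])+h*N)
def fit(obs,x0): # obs: (pic,k,h,uv)
    f=lambda v:np.concatenate([(proj(p,seat(v,k,h))-uv)*(1 if p.get('w') is None else p['w']) for p,k,h,uv in obs])
    r=least_squares(f,x0,loss='soft_l1',x_scale=[10,10,10,.1]); return r.x,f(r.x).reshape(-1,2)
E
python3 - <<'E'
from board import *
w=np.load('wpeg.npy',allow_pickle=True).item()
obs=[]
for k,(b,t) in enumerate(zip([(318,114),(370,190),(420,261),(464,325),(508,383)],[(285,117),(336,198),(392,272),(444,340),(490,401)])):
    obs+=[(w,k,-6,np.array(b)*.64),(w,k,34,np.array(t)*.64)]
x0=[622,-154,85,-.56]
v,r=fit(obs,x0); print(np.round(v,3)); print(np.round(r,1).tolist())
t=shot('top'); s=shot('scene')
for p,T in((t,[(478,249),(514,272),(550,294),(585,317),(621,340)]),(s,[(305,347),(268,327),(237,308),(206,289),(174,270)])):
    obs2=[(p,k,34,np.array(u)*.64) for k,u in enumerate(T)]
    print(np.round([proj(p,seat(v,k,34))-u for _,k,_,u in obs2],1).tolist()); obs+=obs2
v,r=fit(obs,v); print(np.round(v,3)); print(np.round(r,1).tolist()); np.save('v.npy',v)
E
```

```text
[ 6.29496e+02 -1.59247e+02  8.81740e+01 -5.71000e-01]
[[-0.3, -4.4], [-1.0, 2.8], [0.5, -4.3], [4.0, 2.8], [-0.3, -5.3], [2.3, 2.4], [0.1, -5.5], [0.2, 1.7], [-1.7, -5.0], [-0.7, 2.0]]
[[2.8, 1.0], [2.8, 0.9], [2.9, 1.4], [3.6, 1.4], [3.8, 1.4]]
[[-0.6, -2.7], [0.5, -2.5], [-1.2, -2.5], [-1.9, -1.9], [-1.0, -0.8]]
[ 6.31618e+02 -1.58163e+02  8.47640e+01 -5.75000e-01]
[[0.0, -5.9], [-0.5, 1.0], [0.4, -6.0], [4.0, 0.8], [-0.8, -7.1], [1.9, 0.3], [-0.7, -7.4], [-0.6, -0.5], [-2.8, -7.0], [-1.8, -0.3], [2.1, 0.5], [2.0, 0.4], [2.0, 1.0], [2.6, 1.0], [2.7, 1.0], [-0.1, -1.3], [1.1, -1.2], [-0.6, -1.2], [-1.2, -0.7], [-0.2, 0.3]]
```

```bash
cat >> h.py <<'E'
def plan(pos,Rm):
    T=tcp(); rv=R.from_matrix(T[:3,:3].T@Rm).as_rotvec(); d=np.array(pos)-T[:3,3]
    print('turn units',np.round(rv/np.pi*6,3),'minrows',round(np.degrees(np.linalg.norm(rv))/8.59,1),
      '| shift mm first',np.round(T[:3,:3].T@d,1),'or after turn',np.round(Rm.T@d,1),'dist',round(np.linalg.norm(d)))
def down(yaw): c,s=np.cos(yaw),np.sin(yaw); return np.array([[c,s,0],[s,-c,0],[0,0,-1.]])
def boardR(yaw):
    M=R.from_euler('z',yaw).as_matrix(); x=M@[.766,0,.643]; z=-(M@[-.643,0,.766]); return np.c_[x,np.cross(z,x),z]
E
python3 - <<'E'
from board import *
v=np.load('v.npy'); yaw=v[3]
plan(seat(v,1.5,200),boardR(yaw))
E
```

```text
turn units [-0.638  1.23   1.752] minrows 7.8 | shift mm first [ -38.8 -122.4   93. ] or after turn [-153.6  -38.7   -7.6] dist 159
```

```bash
python3 -m crank '[[[-0.08,0.154,0.219],[0,0,0],1],[[-0.08,0.154,0.219],[0,0,0],1],[[-0.08,0.154,0.219],[0,0,0],1],[[-0.08,0.154,0.219],[0,0,0],1],[[-0.08,0.154,0.219],[0,0,0],1],[[-0.08,0.154,0.219],[0,0,0],1],[[-0.08,0.154,0.219],[0,0,0],1],[[-0.08,0.154,0.219],[0,0,0],1],[[0,0,0],[-0.08,-0.02,0],1],[[0,0,0],[-0.08,-0.02,0],1],[[0,0,0],[-0.08,-0.02,0],1],[[0,0,0],[-0.08,-0.02,0],1]]'
python3 -m crank '[[[0,0,0],[0,0,0],1],[[0,0,0],[0,0,0],1]]'
python3 - <<'E'
from board import *
v=np.load('v.npy'); plan(seat(v,1.5,200),boardR(v[3]))
p=shot('wrist'); save(p,'wpeg2')
cv2.imwrite('pics/wpeg2.png',cv2.resize(cv2.imread('pics/wpeg2.png'),(800,600)))
np.save('wpeg2.npy',p,allow_pickle=True)
for k in ('peg_thick_seat','peg1_seat'):
    print(k,[(np.round(d['uv'],1).tolist(),round(d['score'],2)) for d in tip_of(p,k)])
print([np.round(proj(p,seat(v,k,h))/.64).tolist() for k in range(5) for h in (-6,34)])
E
```

```text
time: 4.4
tcp_pos: [462.7, -180.7, 227.0]
tcp_rot: [0.901, -0.266, 0.329, 0.097]
force: [-0.2, 0.2, 0.9]
opening: 85.4
grasp_force: 0.0
time: 4.6
tcp_pos: [463.7, -181.0, 228.0]
tcp_rot: [0.901, -0.266, 0.329, 0.097]
force: [0.8, 0.1, 0.5]
opening: 85.3
grasp_force: 0.0
turn units [-0.001 -0.004  0.002] minrows 0.0 | shift mm first [ 6.4  2.  -7.7] or after turn [ 6.4  2.  -7.7] dist 10
peg_thick_seat [([169.7, 165.8], 0.86)]
peg1_seat [([418.7, 166.1], 0.59)]
[[272.0, 259.0], [254.0, 268.0], [365.0, 259.0], [359.0, 269.0], [458.0, 259.0], [464.0, 269.0], [551.0, 259.0], [569.0, 269.0], [645.0, 259.0], [675.0, 269.0]]
```

View pics/wpeg2.png

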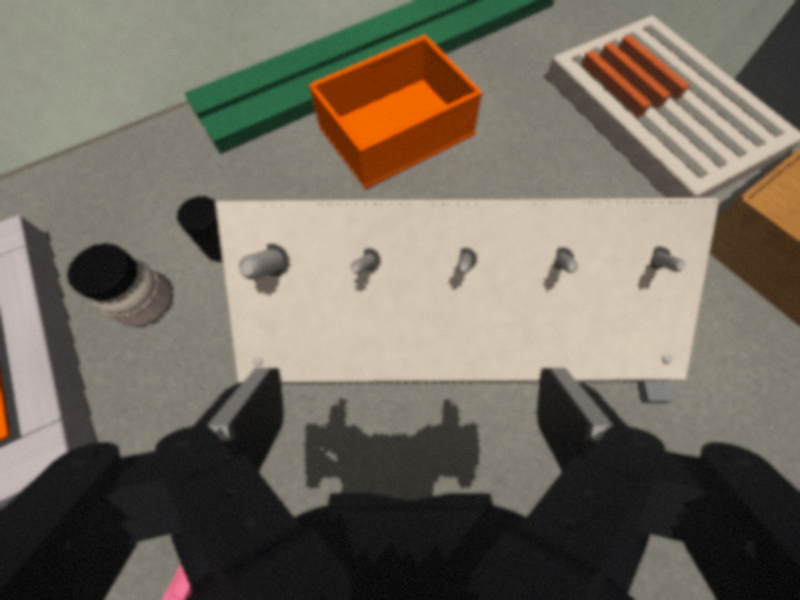

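```bash
cat > /tmp/f.py <<'E'
from board import *
v=np.load('v.npy')
w=np.load('wpeg.npy',allow_pickle=True).item(); w2=np.load('wpeg2.npy',allow_pickle=True).item(); t=shot('top'); s=shot('scene')
def P(v,u,y,h): return v[:3]+R.from_euler('z',v[3]).apply(np.array([0,y,0])+u*U+h*N)
C={'ut':(45,40,-6),'lt':(-105,40,-6),'uf':(45,-340,-6),'lf':(-105,-340,-6)}
for k in range(5): C[f't{k}']=(0,-75*k,34)
obs=[(w2,dict(ut=(217,201),uf=(717,199),lf=(687,379),lt=(238,381),t0=(248,266),t1=(358,266),t2=(464,264),t3=(571,266),t4=(677,266))),
(w,dict(ut=(311,30),lt=(242,138),lf=(455,416))),
(t,dict(ut=(481,213),uf=(663,327),lf=(611,382),lt=(442,276),t0=(478,249),t1=(514,272),t2=(550,294),t3=(585,317),t4=(621,340))),
(s,dict(ut=(304,381),uf=(133,280),lf=(180,273),lt=(344,358),t0=(305,347),t1=(268,327),t2=(237,308),t3=(206,289),t4=(174,270)))]
def f(v,sets): return np.concatenate([proj(p,P(v,*C[n]))-np.array(u)*.64 for p,d in sets for n,u in d.items()])
for name,sets in (('w2',obs[:1]),('wr',obs[:2]),('t',obs[2:3]),('s',obs[3:]),('ts',obs[2:]),('all',obs)):
    r=least_squares(f,v,args=(sets,),loss='soft_l1',x_scale=[10,10,10,.1]); print(name,np.round(r.x,3),np.round(np.abs(f(r.x,sets)).mean(),2))
print(np.round(f(r.x,obs).reshape(-1,2),1).tolist()); np.save('v.npy',r.x)
E
python3 /tmp/f.py
```

```text
w2 [ 6.30262e+02 -1.57269e+02  9.02440e+01 -5.72000e-01] 1.71
wr [ 6.27365e+02 -1.59379e+02  9.08430e+01 -5.68000e-01] 1.86
t [ 6.31997e+02 -1.56827e+02  7.69530e+01 -5.73000e-01] 1.53
s [ 6.28574e+02 -1.58447e+02  8.35350e+01 -5.66000e-01] 1.47
ts [ 6.30375e+02 -1.57313e+02  8.48640e+01 -5.68000e-01] 1.55
all [ 6.29683e+02 -1.58083e+02  8.80210e+01 -5.67000e-01] 1.74
[[-2.1, -0.4], [-5.0, -0.5], [-6.5, -1.3], [-1.4, -1.2], [3.9, 1.4], [1.6, 1.2], [1.6, 2.1], [1.0, 0.6], [1.2, 0.2], [-0.2, -4.8], [0.2, -3.7], [-0.9, -4.0], [-0.7, -1.4], [-0.6, -1.3], [-1.5, -2.1], [-0.9, -2.2], [2.4, 1.0], [2.4, 0.7], [2.6, 1.2], [3.4, 1.1], [3.6, 1.0], [-0.9, -0.0], [0.5, 1.6], [5.6, 0.9], [1.2, 2.2], [-0.2, -2.6], [0.8, -2.4], [-1.0, -2.3], [-1.7, -1.6], [-0.9, -0.5]]
```

```bash
python3 - <<'E'
from board import *
p=np.load('wpeg2.npy',allow_pickle=True).item(); print(p['cx'],p['cy'],p['fx'],p['fy'],p['dist_coeffs']); v=np.load('v.npy')
c=p['img'][115:215,130:450]; c=cv2.resize(c,None,fx=2.5,fy=2.5,interpolation=cv2.INTER_CUBIC)
r=np.vstack([c]); 
d=c.copy()
for k in range(5):
    for h,col in((-6,(255,0,0)),(34,(0,200,0))):
        q=(proj(p,seat(v,k,h))-[130,115])*2.5; cv2.circle(d,tuple(int(x) for x in q),3,col,1)
cv2.imwrite('pics/crop2.png',cv2.cvtColor(np.vstack([c,d]),cv2.COLOR_RGB2BGR))
E
```

```text
262.0981607148989 191.72308473524848 274.1067361330878 274.1067361330878 [0.00826722 0.         0.         0.         0.        ]
```

View pics/crop2.png

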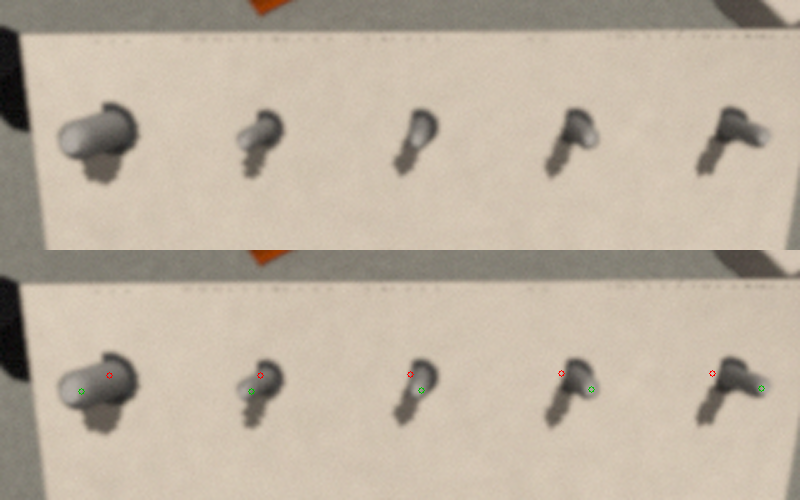

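```bash
cat > /tmp/g.py <<'E'
from board import *
p=np.load('wpeg2.npy',allow_pickle=True).item(); v=np.load('v.npy')
K=np.array([[p['fx'],0,p['cx']],[0,p['fy'],p['cy']],[0,0,1.]]); D=np.array(p['dist_coeffs'])
cr=lambda a:np.array(a,float)/2.5+[130,115]
B=cr([(116,125),(269.5,124.5),(423,124),(578,123),(733,122)]); Tp=cr([(75,139),(246,139),(417,133),(588,138),(757,136)])
C=np.array([(217,201),(717,199),(687,379),(238,381)])*.64
ob=np.array([(0,-75*k,0) for k in range(5)]); oc=np.array([(45,40,0),(45,-340,0),(-105,-340,0),(-105,40,0)])
for nm,o,i in (('corners',oc,C),('both',np.r_[oc,ob],np.r_[C,B])):
    ok,r,t=cv2.solvePnP(o.astype(float),i,K,D)
    e=cv2.projectPoints(o.astype(float),r,t,K,D)[0][:,0]-i; print(nm,np.round(e,1).tolist())
    F=np.diag([1,-1,-1.]); M=p['wfc'][:3,:3]@F@cv2.Rodrigues(r)[0]; pos=p['wfc'][:3,3]+p['wfc'][:3,:3]@F@t[:,0]
    print('axes U,Y,N',np.round(M,3).tolist(),'base0',np.round(pos,1), 'expected N',np.round(R.from_euler('z',v[3]).apply(N),3))
    # best common lean: tips = base + 40*(n)
    f=lambda a:(cv2.projectPoints(ob+np.array([a[0],a[1],a[2]]),r,t,K,D)[0][:,0]-Tp).ravel()
    s=least_squares(f,[0,0,40.]); print('tip offset in board U,Y,N',np.round(s.x,1),np.round(s.fun,1))
E
python3 /tmp/g.py
```

```text
corners [[0.3, -0.2], [0.2, -0.7], [-0.6, 0.6], [0.1, 0.4]]
axes U,Y,N [[0.656, 0.539, -0.528], [-0.417, 0.842, 0.343], [0.629, -0.005, 0.777]] base0 [ 629.4 -162.2   85.5] expected N [-0.542  0.346  0.766]
tip offset in board U,Y,N [ 0.8  5.8 37.2] [ 0.3 -0.2 -0.  -0.5 -0.3  1.6 -0.5 -0.7  0.5 -0.3]
both [[0.3, -1.3], [1.5, -0.9], [0.1, -0.0], [0.1, 0.9], [0.2, 0.3], [0.4, 0.2], [0.2, 0.2], [-0.8, 0.3], [-2.0, 0.4]]
axes U,Y,N [[0.654, 0.533, -0.537], [-0.418, 0.846, 0.331], [0.631, 0.008, 0.776]] base0 [ 627.  -163.1   89.3] expected N [-0.542  0.346  0.766]
tip offset in board U,Y,N [ 0.2  7.9 35.9] [-0.2 -0.2  0.3 -0.5  0.2  1.6 -0.2 -0.7  0.  -0.2]
```

The board corners give a clean pose, but the pegs look about 8° out of square sideways. I'll look again from directly over the thick peg.

```bash
python3 -m crank '[[[0,0,0],[0,-0.075,0.04],1],[[0,0,0],[0,-0.075,0.04],1],[[0,0,0],[0,-0.075,0.04],1],[[0,0,0],[0,0,0],1],[[0,0,0],[0,0,0],1]]'
python3 - <<'E'
from board import *
p=shot('wrist'); np.save('wpeg3.npy',p,allow_pickle=True)
b0=np.array([629.4,-162.2,85.5])
M=boardR(-.569); Uw,Yw,Nw=M[:,0],-M[:,1],-M[:,2]
c=cv2.resize(p['img'][60:300],(800,375),interpolation=cv2.INTER_CUBIC)
for k in range(5):
    for h,y,col in((0,0,(255,0,0)),(40,0,(0,200,0)),(40,6.5,(0,0,255))):
        q=(proj(p,b0-75*k*Yw+h*Nw+y*Yw)-[0,60])/.64; cv2.circle(c,tuple(int(x) for x in q),3,col,1)
cv2.imwrite('pics/crop3.png',cv2.cvtColor(c,cv2.COLOR_RGB2BGR))
E
```

```text
time: 5.35
tcp_pos: [548.1, -115.7, 186.1]
tcp_rot: [0.902, -0.266, 0.327, 0.098]
force: [0.5, -0.0, -0.1]
opening: 85.5
grasp_force: 0.0
```

View pics/crop3.png

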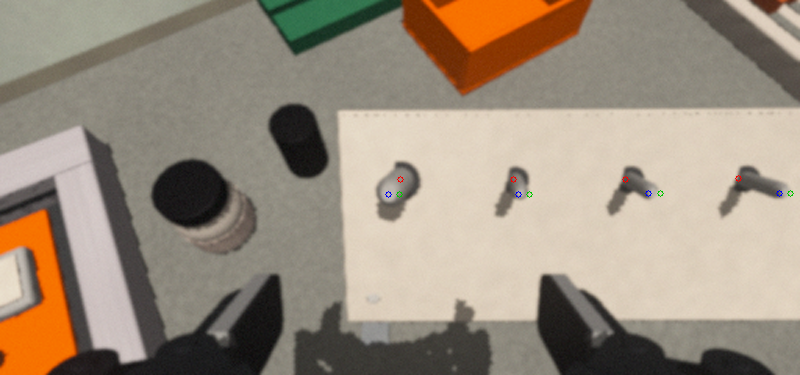

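```bash
python3 - <<'E'
from board import *
w2=np.load('wpeg2.npy',allow_pickle=True).item(); w3=np.load('wpeg3.npy',allow_pickle=True).item()
M=boardR(-.569); Uw,Yw,Nw=M[:,0],-M[:,1],-M[:,2]
cr=lambda a:np.array(a,float)/2.5+[130,115]; c3=lambda a:np.array(a)*.64+[0,60]
B=[(w2,cr([(116,125),(269.5,124.5),(423,124),(578,123),(733,122)])),(w3,c3([(404,178),(518,175),(632,177),(746,176)]))]
T=[(w2,cr([(75,139),(246,139),(417,133),(588,138),(757,136)])),(w3,c3([(391,193),(517,191),(650,192),(780,193)]))]
for n,S in(('base',B),('tip',T)):
    f=lambda a:np.concatenate([(proj(p,a-75*k*Yw)-u) for p,us in S for k,u in enumerate(us)])
    r=least_squares(f,[629,-162,90.]); print(n,np.round(r.x,1),'UYN rel',np.round(M.T@(r.x-[629.4,-162.2,85.5])*[1,-1,-1],1),np.round(f(r.x),1).tolist())
plan([480,220,380],down(0.))
E
python3 -m crank '[[[0,0,0],[0,0,-0.08],1],[[0,0,0],[0,0,-0.08],1],[[0,0,0],[0,0,-0.08],1]]'
python3 -c "
from h import *
plan([480,220,380],down(0.))"
```

```text
base [ 627.9 -163.4   89.7] UYN rel [ 2.2 -1.9  3.6] [0.1, -0.5, 0.3, -0.5, 0.3, -0.4, -0.2, -0.2, -0.6, -0.0, -0.2, -0.4, -0.1, 1.4, 0.0, -0.0, 0.4, 0.4]
tip [ 612.4 -144.3  116.1] UYN rel [ 1.4  5.9 38.8] [-0.1, 0.2, -0.0, 0.1, -0.1, 2.3, -0.2, 0.1, 0.8, 0.6, -0.8, -0.9, 1.5, 0.2, -0.6, -0.6, -0.4, -1.4]
turn units [ 0.386 -1.294 -1.052] minrows 6.0 | shift mm first [ -59.6 -245.  -302.3] or after turn [ -67.9 -336.3 -193. ] dist 394
time: 5.7
tcp_pos: [481.7, -74.7, 280.5]
tcp_rot: [0.901, -0.267, 0.328, 0.098]
force: [1.0, -0.1, 0.2]
opening: 85.6
grasp_force: 0.0
turn units [ 0.386 -1.296 -1.057] minrows 6.0 | shift mm first [ -60.2 -245.9 -180.8] or after turn [  -1.7 -294.7  -99.5] dist 311
```

```bash
python3 -m crank '[[[0.055,-0.185,-0.151],[0,0,0],1],[[0.055,-0.185,-0.151],[0,0,0],1],[[0.055,-0.185,-0.151],[0,0,0],1],[[0.055,-0.185,-0.151],[0,0,0],1],[[0.055,-0.185,-0.151],[0,0,0],1],[[0.055,-0.185,-0.151],[0,0,0],1],[[0.055,-0.185,-0.151],[0,0,0],1],[[0,0,0],[0,-0.085,-0.03],1],[[0,0,0],[0,-0.085,-0.03],1],[[0,0,0],[0,-0.085,-0.03],1],[[0,0,0],[0,-0.085,-0.03],1],[[0,0,0],[0,-0.085,-0.03],1]]'
python3 -m crank '[[[0,0,0],[0,-0.085,-0.025],1],[[0,0,0],[0,-0.08,-0.025],1],[[0,0,0],[0,0,0],1],[[0,0,0],[0,0,0],1]]'
python3 - <<'E'
from h import *
p=shot('wrist'); np.save('wf1.npy',p,allow_pickle=True); save(p,'wf1')
cv2.imwrite('pics/wf1.png',cv2.resize(cv2.imread('pics/wf1.png'),(800,600)))
for k,z in (('frame',0),('block',0),('block_hole',6),('rail1',36),('plate1_hole',6)):
    print(k,[(np.round(np.array(d['uv'])/.64).tolist(),round(d['score'],2),np.round(at_z(p,d['uv'],z)).tolist()) for d in tip_of(p,k)])
E
```

```text
time: 6.9
tcp_pos: [482.5, 139.1, 356.1]
tcp_rot: [1.0, 0.0, 0.002, -0.0]
force: [0.9, 0.3, -0.7]
opening: 85.4
grasp_force: 0.0
time: 7.3
tcp_pos: [482.6, 220.8, 380.1]
tcp_rot: [1.0, 0.002, 0.001, -0.0]
force: [0.3, 0.3, 0.1]
opening: 85.5
grasp_force: 0.0
frame [([435.0, 119.0], 0.7, [616.0, 192.0, 0.0])]
block [([274.0, 275.0], 0.97, [436.0, 389.0, 0.0]), ([243.0, 368.0], 0.93, [310.0, 440.0, 0.0]), ([359.0, 361.0], 0.62, [320.0, 286.0, 0.0])]
block_hole [([352.0, 394.0], 0.71, [275.0, 296.0, 6.0]), ([254.0, 238.0], 0.61, [482.0, 408.0, 6.0]), ([201.0, 354.0], 0.58, [332.0, 489.0, 6.0])]
rail1 [([504.0, 121.0], 0.91, [610.0, 121.0, 36.0]), ([428.0, 115.0], 0.81, [615.0, 202.0, 36.0]), ([392.0, 110.0], 0.76, [620.0, 239.0, 36.0]), ([472.0, 117.0], 0.62, [614.0, 156.0, 36.0])]
plate1_hole [([352.0, 240.0], 0.76, [480.0, 289.0, 6.0])]
```

View pics/wf1.png

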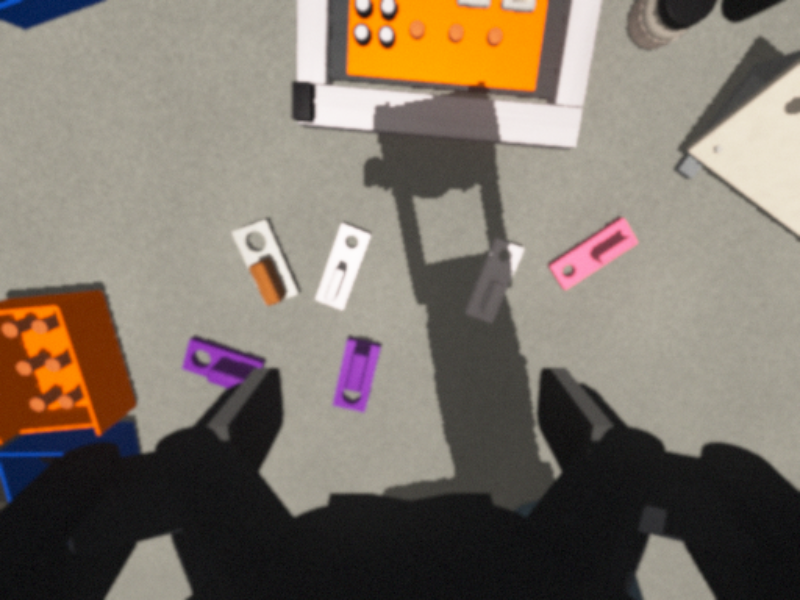

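The view shows the block hole at (256,239) and its handle at (266,283). The plate holes are at (352,240) and about (500,250), the latter in the arm's shadow, and the rail's free end is at about (578,127). I'll move over the block for a second view.

```bash
python3 -m crank '[[[0,0,0],[-0.02,-0.066,0.06],1],[[0,0,0],[-0.02,-0.066,0.06],1],[[0,0,0],[-0.02,-0.066,0.06],1],[[0,0,0],[-0.02,-0.066,0.06],1],[[0,0,0],[-0.02,-0.066,0.06],1],[[0,0,-0.235],[0,0,0],1],[[0,0,-0.235],[0,0,0],1],[[0,0,-0.235],[0,0,0],1],[[0,0,0],[0,0,0],1],[[0,0,0],[0,0,0],1]]'
python3 - <<'E'
from h import *
a=np.load('wf1.npy',allow_pickle=True).item()
p=shot('wrist'); np.save('wf2.npy',p,allow_pickle=True); save(p,'wf2')
cv2.imwrite('pics/wf2.png',cv2.resize(cv2.imread('pics/wf2.png'),(800,600)))
for k,z in (('frame',0),('block',0),('block_hole',6),('rail1',36),('plate1_hole',6)):
    print(k,[(np.round(np.array(d['uv'])/.64).tolist(),round(d['score'],2),np.round(at_z(p,d['uv'],z)).tolist()) for d in tip_of(p,k)])
for u in [(302,124),(576,147),(583,107),(315,85)]: print(np.round(at_z(a,np.array(u)*.64,36),1), 'in wf2 px',np.round(proj(p,at_z(a,np.array(u)*.64,36))/.64))
E
```

```text
time: 8.6
tcp_pos: [432.6, 385.3, 228.3]
tcp_rot: [0.983, 0.182, -0.0, 0.001]
force: [0.3, 0.5, 0.9]
opening: 85.0
grasp_force: 0.0
frame [([717.0, 131.0], 0.85, [619.0, 192.0, 0.0])]
block [([407.0, 258.0], 0.85, [433.0, 388.0, 0.0]), ([463.0, 401.0], 0.75, [323.0, 287.0, 0.0]), ([306.0, 357.0], 0.66, [312.0, 442.0, 0.0])]
block_hole [([406.0, 201.0], 0.78, [478.0, 406.0, 6.0]), ([437.0, 440.0], 0.7, [277.0, 297.0, 6.0]), ([263.0, 323.0], 0.62, [332.0, 488.0, 6.0])]
rail1 [([742.0, 127.0], 0.91, [616.0, 198.0, 36.0]), ([784.0, 152.0], 0.84, [612.0, 159.0, 36.0]), ([693.0, 98.0], 0.8, [620.0, 240.0, 36.0]), ([709.0, 337.0], 0.57, [467.0, 132.0, 36.0])]
plate1_hole [([534.0, 252.0], 0.89, [478.0, 288.0, 6.0])]
[606.4 334.6  36. ] in wf2 px [566.  65.]
[584.6  42.9  36. ] in wf2 px [892. 243.]
[623.9  39.9  36. ] in wf2 px [930. 196.]
[643.8 318.8  36. ] in wf2 px [612.  17.]
```

View pics/wf2.png

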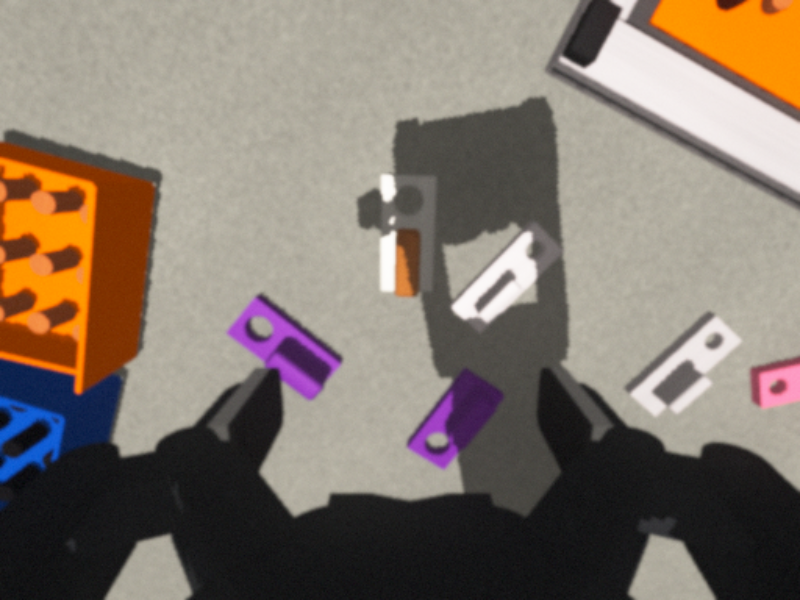

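```bash
python3 - <<'E'
from h import *
a=np.load('wf1.npy',allow_pickle=True).item(); b=np.load('wf2.npy',allow_pickle=True).item(); c=lambda u:np.array(u)*.64
for n,u,w in [('hole',(255,239),(407,201)),('origin',(274,275),(407,258)),('rail1',(392,110),(693,98)),('rail2',(428,115),(742,127)),('rail3',(472,117),(784,152)),('plate',(352,240),(534,252))]:
    print(n,[np.round(x,1) for x in tri((a,c(u)),(b,c(w)))])
plan([435,389.8,16],down(.367))
E
```

```text
hole [array([479.8, 405.5,   7.7]), array([1.3, 1.3])]
origin [array([434.7, 388.1,   2.9]), array([1.3, 1.3])]
rail1 [array([620.8, 239.6,  33.5]), array([0., 0.])]
rail2 [array([614.2, 201.7,  42.1]), array([0.8, 0.8])]
rail3 [array([614.6, 154.4,  29.1]), array([0.3, 0.3])]
plate [array([479.2, 289.4,   8.1]), array([1.3, 1.3])]
turn units [0.002 0.001 0.005] minrows 0.0 | shift mm first [  4.   -3.1 212.5] or after turn [  3.9  -2.9 212.5] dist 213
```

```bash
python3 -m crank '[[[0,0,0],[0.007,-0.005,0.07],0.7],[[0,0,0],[0,0,0.07],0.7],[[0,0,0],[0,0,0.07],0.7],[[0,0,0],[0,0,0.07],0.7],[[0,0,0],[0,0,0.07],0.7],[[0,0,0],[0,0,0.04],0.7],[[0,0,0],[0,0,0.032],0.7],[[0,0,0],[0,0,0],0.7],[[0,0,0],[0,0,0],0.7]]'
python3 -m crank '[[[0,0,0],[0,0,0],0],[[0,0,0],[0,0,0],0],[[0,0,0],[0,0,0],0],[[0,0,0],[0,0,0],0],[[0,0,0],[0,0,0],0],[[0,0,0],[0,0,0],0],[[0,0,0],[0,0,0],0],[[0,0,0],[0,0,0],0]]' 70
```

```text
time: 9.8
tcp_pos: [435.2, 389.5, 18.1]
tcp_rot: [0.983, 0.184, 0.0, 0.0]
force: [0.4, 0.4, 0.9]
opening: 59.7
grasp_force: 0.0
time: 10.6
tcp_pos: [435.6, 389.6, 18.9]
tcp_rot: [0.983, 0.184, 0.001, 0.0]
force: [-1.0, -1.3, 6.5]
opening: 18.7
grasp_force: 69.6
```

```bash
python3 -m crank '[[[0,0,0],[0,0,-0.03],0],[[0,0,0],[0,0,-0.07],0],[[0,0,0],[0,0,-0.08],0],[[0,0,0],[0,0,-0.08],0],[[0,0,-0.24],[0,0,0],0],[[0,0,-0.24],[0,0,0],0],[[0,0,-0.24],[0,0,0],0],[[0,0,-0.24],[0,0,0],0],[[0,0,-0.24],[0,0,0],0],[[0,0,-0.24],[0,0,0],0],[[0,0,-0.24],[0,0,0],0],[[0,0,-0.24],[0,0,0],0]]'
python3 -m crank '[[[0,0,-0.235],[0,0,0],0],[[0,0,0],[0,0,0],0],[[0,0,0],[0,0,0],0]]'
python3 - <<'E'
from h import *
p=shot('wrist'); np.save('wh.npy',p,allow_pickle=True); T=tcp(); z=T[2,3]-18.5
s=telemetry.observe(); print(s['opening'],s['grasp_force'],np.round(s['force'],2),np.round(s['qpos'],2))
for k,h in (('block',0),('block_hole',12)):
    for d in tip_of(p,k)[:2]: print(k,np.round(d['uv']),round(d['score'],2),np.round((np.linalg.inv(T)@np.append(at_z(p,d['uv'],z+h),1)),1))
plan([619.4,241,80],down(1.496))
E
```

```text
time: 11.8
tcp_pos: [434.1, 389.1, 147.8]
tcp_rot: [0.771, 0.637, -0.001, 0.0]
force: [-0.1, 0.4, -1.9]
opening: 18.9
grasp_force: 68.5
time: 12.1
tcp_pos: [434.4, 389.2, 147.7]
tcp_rot: [0.733, 0.68, -0.001, 0.0]
force: [0.8, -0.6, -3.0]
opening: 18.7
grasp_force: 68.5
18.464797612462927 68.48434209823608 [-0.04  1.18 -3.19] [ 0.53  0.29  1.66 -0.    1.2   0.6 ]
block [262. 224.] 0.92 [ 1.8 -0.7 18.5  1. ]
block [142. 136.] 0.88 [ 56.1 -70.1  18.5   1. ]
block_hole [134. 266.] 0.68 [-20.7 -78.6   6.5   1. ]
block_hole [145.  88.] 0.67 [ 80.9 -60.2   6.4   1. ]
turn units [-0.001  0.002  0.002] minrows 0.0 | shift mm first [-134.2  195.3   67.6] or after turn [-134.1  195.4   67.5] dist 246
```

```bash
python3 -m crank '[[[0,0,0],[-0.045,0.065,0],0],[[0,0,0],[-0.045,0.065,0],0],[[0,0,0],[-0.045,0.065,0],0],[[0,0,0],[-0.045,0.065,0],0],[[0,0,0],[-0.045,0.065,0],0],[[0,0,0],[-0.045,0.065,0],0],[[0,0,0],[0,0,0.06],0],[[0,0,0],[0,0,0.06],0],[[0,0,0],[0,0,0.04],0],[[0,0,0],[0,0,0],0],[[0,0,0],[0,0,0],0]]'
python3 - <<'E'
from h import *
s=telemetry.observe(); print(np.round(s['force'],2),s['grasp_force'])
p=shot('wrist'); save(p,'rail'); cv2.imwrite('pics/rail.png',cv2.resize(cv2.imread('pics/rail.png'),(800,600)))
for k,h in (('rail1',36),('frame',0)):
    for d in tip_of(p,k): print(k,np.round(np.array(d['uv'])/.64),round(d['score'],2),np.round(at_z(p,d['uv'],h),1))
plan([619.4,241,57],down(1.496))
E
```

```text
time: 13.35
tcp_pos: [619.4, 240.6, 67.6]
tcp_rot: [0.732, 0.681, -0.001, 0.0]
force: [0.9, -0.8, -2.3]
opening: 19.0
grasp_force: 68.8
[ 0.95 -0.81 -2.26] 68.8346529006958
rail1 [411. 504.] 0.84 [613.3 157.3  36. ]
turn units [0.006 0.    0.006] minrows 0.0 | shift mm first [-0.1 -1.6 12.7] or after turn [-0.1 -1.5 12.7] dist 13
```

View pics/rail.png

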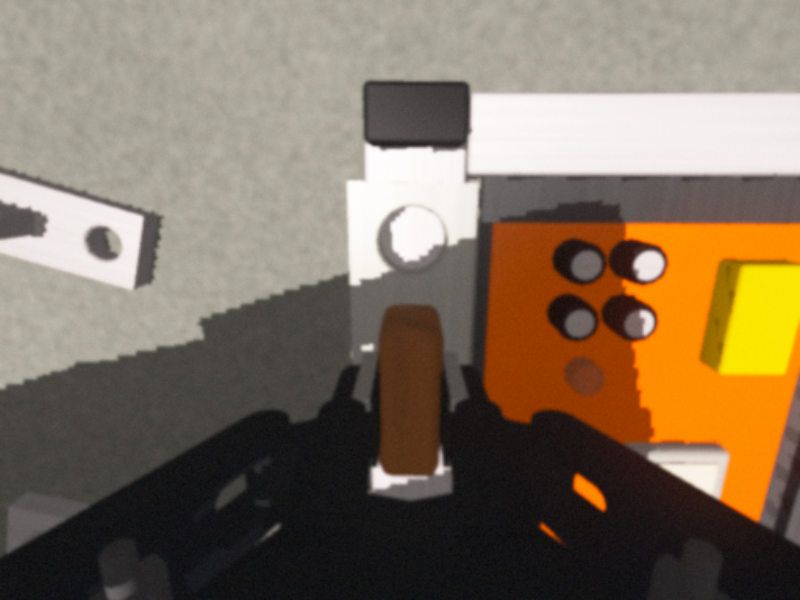

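The block is above the rail, hole towards the stop and centred on it (block centre at column 414, rail at 416). Now I'll lower it gently.

```bash
python3 -m crank '[[[0,0,0],[0,0,0.01],0],[[0,0,0],[0,0,0.008],0],[[0,0,0],[0,0,0.002],0],[[0,0,0],[0,0,0],0],[[0,0,0],[0,0,0],0]]'; python3 -m crank '[[[0,0,0],[0,0,0.002],0],[[0,0,0],[0,0,0.0],0]]';python3 -m crank '[[[0,0,0],[0,0,0.002],0],[[0,0,0],[0,0,0],0]]'
```

```text
time: 14.0
tcp_pos: [619.5, 240.6, 57.5]
tcp_rot: [0.732, 0.681, -0.001, 0.0]
force: [-0.1, 0.0, -3.1]
opening: 19.0
grasp_force: 68.9
time: 14.2
tcp_pos: [619.5, 240.6, 56.5]
tcp_rot: [0.732, 0.681, -0.0, 0.0]
force: [0.1, -0.8, -4.1]
opening: 18.5
grasp_force: 68.9
time: 14.4
tcp_pos: [619.4, 240.6, 55.4]
tcp_rot: [0.732, 0.681, -0.001, 0.0]
force: [-0.2, 0.2, -3.0]
opening: 18.8
grasp_force: 68.9
```

```bash
python3 -m crank '[[[0,0,0],[0,0,0.001],0],[[0,0,0],[0,0,0.0],0]]'; python3 -m crank '[[[0,0,0],[0,0,0.001],0],[[0,0,0],[0,0,0.0],0]]';python3 -m crank '[[[0,0,0],[0,0,0.001],0],[[0,0,0],[0,0,0],0]]'
```

```text
time: 14.6
tcp_pos: [619.5, 240.6, 55.1]
tcp_rot: [0.732, 0.681, -0.0, 0.0]
force: [-0.1, 0.1, -1.5]
opening: 18.7
grasp_force: 69.0
time: 14.8
tcp_pos: [619.6, 240.6, 54.9]
tcp_rot: [0.732, 0.681, -0.0, 0.0]
force: [-1.0, 0.0, 0.7]
opening: 19.0
grasp_force: 69.4
time: 15.0
tcp_pos: [619.7, 240.6, 55.0]
tcp_rot: [0.732, 0.681, -0.0, 0.0]
force: [-2.9, -1.6, 5.9]
opening: 18.9
grasp_force: 70.1
```

```bash
python3 -m crank '[[[0,0,0],[0,0,0.0004],0],[[0,0,0],[0,0,0],0]]'; python3 -m crank '[[[0,0,0],[-0.004,0,0],0],[[0,0,0],[-0.006,0,0],0],[[0,0,0],[-0.006,0,0],0],[[0,0,0],[-0.006,0,0],0]]'
```

```text
time: 15.2
tcp_pos: [619.6, 240.6, 54.9]
tcp_rot: [0.732, 0.681, -0.0, 0.0]
force: [-3.7, -1.9, 6.5]
opening: 18.7
grasp_force: 70.1
time: 15.6
tcp_pos: [619.9, 230.2, 55.0]
tcp_rot: [0.732, 0.681, 0.001, 0.001]
force: [1.1, 5.4, 4.6]
opening: 18.6
grasp_force: 70.1
```

```bash
python3 -m crank '[[[0,0,0],[-0.006,0,0.0006],0],[[0,0,0],[-0.006,0,0],0],[[0,0,0],[-0.006,0,0],0],[[0,0,0],[-0.006,0,0],0]]'; python3 -m crank '[[[0,0,0],[-0.006,0,0],0],[[0,0,0],[-0.006,0,0],0],[[0,0,0],[-0.006,0,0],0],[[0,0,0],[-0.006,0,0],0]]'
```

```text
time: 16.0
tcp_pos: [619.3, 218.3, 54.9]
tcp_rot: [0.732, 0.681, 0.001, 0.001]
force: [0.3, 5.6, 6.0]
opening: 18.5
grasp_force: 70.4
time: 16.4
tcp_pos: [618.4, 206.3, 54.9]
tcp_rot: [0.732, 0.681, 0.001, 0.001]
force: [0.3, 5.2, 6.7]
opening: 18.6
grasp_force: 70.4
```

```bash
python3 -c "
from h import *
plan([607.0,75.5,55],down(1.496))"
```

```text
turn units [ 0.006 -0.001  0.006] minrows 0.0 | shift mm first [-131.3   -2.    -0.2] or after turn [-1.313e+02 -1.600e+00 -1.000e-01] dist 131
```

```bash
python3 -m crank '[[[0,0,0],[-0.006,-0.0001,0.0001],0],[[0,0,0],[-0.006,-0.0001,0],0],[[0,0,0],[-0.006,-0.0001,0],0],[[0,0,0],[-0.006,-0.0001,0],0],[[0,0,0],[-0.006,-0.0001,0],0],[[0,0,0],[-0.006,-0.0001,0],0],[[0,0,0],[-0.006,-0.0001,0],0]]'; python3 -m crank '[[[0,0,0],[-0.006,-0.0001,0],0],[[0,0,0],[-0.006,-0.0001,0],0],[[0,0,0],[-0.006,-0.0001,0],0],[[0,0,0],[-0.006,-0.0001,0],0],[[0,0,0],[-0.006,-0.0001,0],0],[[0,0,0],[-0.006,-0.0001,0],0],[[0,0,0],[-0.006,-0.0001,0],0]]'
```

```text
time: 17.1
tcp_pos: [616.6, 185.4, 54.9]
tcp_rot: [0.732, 0.681, 0.001, 0.001]
force: [1.0, 4.9, 7.0]
opening: 18.8
grasp_force: 70.4
time: 17.8
tcp_pos: [614.7, 164.4, 54.9]
tcp_rot: [0.732, 0.681, 0.001, 0.001]
force: [1.3, 5.2, 6.8]
opening: 18.9
grasp_force: 70.4
```

```bash
python3 -m crank '[[[0,0,0],[-0.006,-0.0001,0.0001],0],[[0,0,0],[-0.006,-0.0001,0],0],[[0,0,0],[-0.006,-0.0001,0],0],[[0,0,0],[-0.006,-0.0001,0],0],[[0,0,0],[-0.006,-0.0001,0],0],[[0,0,0],[-0.006,-0.0001,0],0],[[0,0,0],[-0.006,-0.0001,0],0],[[0,0,0],[-0.006,-0.0001,0],0],[[0,0,0],[-0.006,-0.0001,0],0],[[0,0,0],[-0.006,-0.0001,0],0]]'; python3 -m crank '[[[0,0,0],[-0.006,-0.0001,0],0],[[0,0,0],[-0.006,-0.0001,0],0],[[0,0,0],[-0.006,-0.0001,0],0],[[0,0,0],[-0.006,-0.0001,0],0],[[0,0,0],[-0.006,-0.0001,0],0],[[0,0,0],[-0.006,-0.0001,0],0],[[0,0,0],[-0.006,-0.0001,0],0],[[0,0,0],[-0.006,-0.0001,0],0],[[0,0,0],[-0.006,-0.0001,0],0],[[0,0,0],[-0.006,-0.0001,0],0]]'
```

```text
time: 18.8
tcp_pos: [612.1, 134.5, 54.9]
tcp_rot: [0.732, 0.681, 0.001, 0.001]
force: [1.4, 5.8, 7.0]
opening: 18.4
grasp_force: 70.4
time: 19.8
tcp_pos: [609.4, 104.6, 54.9]
tcp_rot: [0.732, 0.681, 0.001, 0.001]
force: [0.4, 4.4, 7.6]
opening: 18.4
grasp_force: 70.4
```

```bash
python3 -m crank '[[[0,0,0],[-0.006,-0.0001,0],0],[[0,0,0],[-0.006,-0.0001,0],0],[[0,0,0],[-0.006,-0.0001,0],0],[[0,0,0],[-0.006,-0.0001,0],0],[[0,0,0],[-0.006,-0.0001,0],0],[[0,0,0],[-0.006,-0.0001,0],0],[[0,0,0],[-0.006,-0.0001,0],0],[[0,0,0],[-0.006,-0.0001,0],0],[[0,0,0],[-0.006,-0.0001,0],0],[[0,0,0],[-0.006,-0.0001,0],0],[[0,0,0],[-0.003,0,0],0],[[0,0,0],[0,0,0],0]]'; python3 -m crank '[[[0,0,0],[0.003,0,0],0],[[0,0,0],[0.003,0,0],0],[[0,0,0],[0.003,0,0],0]]'
```

```text
time: 21.0
tcp_pos: [606.5, 72.8, 54.9]
tcp_rot: [0.732, 0.681, 0.001, 0.001]
force: [0.8, 3.3, 7.5]
opening: 18.9
grasp_force: 70.5
time: 21.3
tcp_pos: [606.9, 74.9, 54.9]
tcp_rot: [0.732, 0.681, -0.001, 0.002]
force: [-0.6, -5.9, 8.5]
opening: 19.0
grasp_force: 70.4
```

```bash
python3 -m crank '[[[0,0,0],[0.006,0.0001,-0.0003],0],[[0,0,0],[0.006,0.0001,0],0],[[0,0,0],[0.006,0.0001,0],0],[[0,0,0],[0.006,0.0001,0],0],[[0,0,0],[0.006,0.0001,0],0],[[0,0,0],[0.006,0.0001,0],0]]'; python3 -m crank '[[[0,0,0],[0.006,0.0001,0],0],[[0,0,0],[0.006,0.0001,0],0],[[0,0,0],[0.006,0.0001,0],0],[[0,0,0],[0.006,0.0001,0],0],[[0,0,0],[0.006,0.0001,0],0],[[0,0,0],[0.006,0.0001,0],0],[[0,0,0],[0.006,0.0001,0],0],[[0,0,0],[0.006,0.0001,0],0]]'
```

```text
time: 21.9
tcp_pos: [608.4, 92.9, 54.9]
tcp_rot: [0.732, 0.681, -0.001, 0.002]
force: [-0.3, -5.7, 7.6]
opening: 18.9
grasp_force: 70.3
time: 22.7
tcp_pos: [610.6, 116.8, 54.9]
tcp_rot: [0.732, 0.681, -0.001, 0.002]
force: [-0.0, -5.7, 7.7]
opening: 18.8
grasp_force: 70.3
```

```bash
A='[[0,0,0],[0.006,0.0001,0],0]'; python3 -m crank '[[[0,0,0],[0.006,0.0001,0],0],[[0,0,0],[0.006,0.0001,0],0],[[0,0,0],[0.006,0.0001,0],0],[[0,0,0],[0.006,0.0001,0],0],[[0,0,0],[0.006,0.0001,0],0],[[0,0,0],[0.006,0.0001,0],0],[[0,0,0],[0.006,0.0001,0],0],[[0,0,0],[0.006,0.0001,0],0],[[0,0,0],[0.006,0.0001,0],0],[[0,0,0],[0.006,0.0001,0],0]]'; python3 -m crank '[[[0,0,0],[0.006,0.0001,0],0],[[0,0,0],[0.006,0.0001,0],0],[[0,0,0],[0.006,0.0001,0],0],[[0,0,0],[0.006,0.0001,0],0],[[0,0,0],[0.006,0.0001,0],0],[[0,0,0],[0.006,0.0001,0],0],[[0,0,0],[0.006,0.0001,0],0],[[0,0,0],[0.006,0.0001,0],0],[[0,0,0],[0.006,0.0001,0],0],[[0,0,0],[0.006,0.0001,0],0]]'
```

```text
time: 23.7
tcp_pos: [613.3, 146.7, 54.9]
tcp_rot: [0.732, 0.681, -0.001, 0.002]
force: [-0.1, -5.5, 8.7]
opening: 18.7
grasp_force: 70.3
time: 24.7
tcp_pos: [616.0, 176.6, 54.9]
tcp_rot: [0.732, 0.681, -0.001, 0.002]
force: [-0.6, -5.7, 8.3]
opening: 18.6
grasp_force: 70.3
```

```bash
python3 -m crank '[[[0,0,0],[0.006,-0.0001,-0.0002],0],[[0,0,0],[0.006,-0.0001,0],0],[[0,0,0],[0.006,-0.0001,0],0],[[0,0,0],[0.006,-0.0001,0],0],[[0,0,0],[0.006,-0.0001,0],0],[[0,0,0],[0.006,-0.0001,0],0],[[0,0,0],[0.006,-0.0001,0],0],[[0,0,0],[0.006,-0.0001,0],0],[[0,0,0],[0.006,-0.0001,0],0],[[0,0,0],[0.006,-0.0001,0],0]]'; python3 -m crank '[[[0,0,0],[0.006,-0.0001,0],0],[[0,0,0],[0.006,-0.0001,0],0],[[0,0,0],[0.006,-0.0001,0],0],[[0,0,0],[0.006,-0.0001,0],0],[[0,0,0],[0.006,-0.0001,0],0],[[0,0,0],[0.006,-0.0001,0],0],[[0,0,0],[0.006,-0.0001,0],0],[[0,0,0],[0.006,-0.0001,0],0],[[0,0,0],[0.006,-0.0001,0],0],[[0,0,0],[0.006,-0.0001,0],0],[[0,0,0],[0.006,-0.0001,0],0],[[0,0,0],[0.005,0,0],0]]'; python3 -m crank '[[[0,0,0],[0,0,0],0],[[0,0,0],[0,0,0],0]]'
```

```text
time: 25.7
tcp_pos: [617.7, 206.6, 54.9]
tcp_rot: [0.732, 0.681, -0.0, 0.002]
force: [-0.2, -6.8, 7.8]
opening: 18.5
grasp_force: 70.3
time: 26.9
tcp_pos: [619.7, 242.1, 54.9]
tcp_rot: [0.732, 0.681, -0.0, 0.002]
force: [-0.2, -6.4, 8.4]
opening: 18.8
grasp_force: 70.3
time: 27.1
tcp_pos: [619.7, 242.5, 54.9]
tcp_rot: [0.732, 0.681, -0.0, 0.002]
force: [-0.1, -3.4, 8.0]
opening: 19.1
grasp_force: 70.2
```

```bash
python3 -m crank '[[[0,0,0],[0,0,-0.02],0],[[0,0,0],[0,0,-0.06],0],[[0,0,0],[0,0,-0.09],0],[[0,0,0],[0,0,-0.09],0],[[0,0,0],[0,0,-0.06],0],[[0,0,0],[0,0,0],0],[[0,0,0],[0,0,0],0]]'
cat >> board.py <<'E'
B0=np.array([629.4,-162.2,85.5]); BR=boardR(-.569); Uw,Yw,Nw=BR[:,0],-BR[:,1],-BR[:,2]
def P(u,y,n,k=0): return B0+u*Uw+(y-75*k)*Yw+n*Nw
def tcp_for(H,h): return H-BR@np.array(h)   # h: hole centre in tool axes
def uyn(X): d=BR.T@(np.array(X)-B0); return np.round(d*[1,-1,-1],1)
E
python3 - <<'E'
from board import *
p=shot('wrist'); T=tcp(); q=dict(p); q['wfc']=np.array(p['mount'])
for n,uv in (('pic',np.array((412,239))*.64),):
    o,d=ray(q,uv); print(n,np.round(o+d*(6.5-o[2])/d[2],1))
for k in('block_hole','block'):
  for d in tip_of(p,k)[:2]:
    o,dd=ray(q,d['uv']); z=12.5 if k=='block_hole' else 18.5; print(k,round(d['score'],2),np.round(d['uv']),np.round(o+dd*(z-o[2])/dd[2],1))
h=[48.5,0,12.5]
plan(tcp_for(P(1.5,6.5,85),h),BR); print(tcp_for(P(1.5,6.5,85),h))
E
```

```text
time: 27.8
tcp_pos: [617.8, 244.0, 213.1]
tcp_rot: [0.732, 0.681, -0.001, 0.0]
force: [-0.4, -0.4, -4.2]
opening: 18.1
grasp_force: 69.0
pic [48.4  0.2  6.5]
block 0.9 [264. 228.] [-0.4  0.2 18.5]
block 0.89 [ 35. 153.] [  46.5 -132.8   18.5]
turn units [-1.371  0.829  3.763] minrows 14.3 | shift mm first [-351.1  -41.2   81.6] or after turn [ 48.6 328.7 145.8] dist 363
[ 549.75863919 -103.54741862  129.964     ]
```

```bash
python3 -m crank '[[[-0.0857,0.0518,0.2352],[0,0,0],0],[[-0.0857,0.0518,0.2352],[0,0,0],0],[[-0.0857,0.0518,0.2352],[0,0,0],0],[[-0.0857,0.0518,0.2352],[0,0,0],0],[[-0.0857,0.0518,0.2352],[0,0,0],0],[[-0.0857,0.0518,0.2352],[0,0,0],0],[[-0.0857,0.0518,0.2352],[0,0,0],0],[[-0.0857,0.0518,0.2352],[0,0,0],0]]'
python3 -m crank '[[[-0.0857,0.0518,0.2352],[0,0,0],0],[[-0.0857,0.0518,0.2352],[0,0,0],0],[[-0.0857,0.0518,0.2352],[0,0,0],0],[[-0.0857,0.0518,0.2352],[0,0,0],0],[[-0.0857,0.0518,0.2352],[0,0,0],0],[[-0.0857,0.0518,0.2352],[0,0,0],0],[[-0.0857,0.0518,0.2352],[0,0,0],0],[[-0.0857,0.0518,0.2352],[0,0,0],0],[[0,0,0],[0,0,0],0],[[0,0,0],[0,0,0],0]]'
python3 - <<'E'
from board import *
plan(tcp_for(P(1.5,6.5,85),[48.4,.2,12.5]),BR); print(np.round(telemetry.observe()['qpos'],2))
E
```

```text
time: 28.75
tcp_pos: [616.7, 243.7, 210.9]
tcp_rot: [0.95, 0.24, 0.191, 0.055]
force: [0.1, -0.9, -3.1]
opening: 18.5
grasp_force: 68.9
time: 29.75
tcp_pos: [617.3, 244.4, 211.4]
tcp_rot: [0.902, -0.262, 0.329, 0.096]
force: [-0.2, -0.1, -3.6]
opening: 19.2
grasp_force: 69.1
turn units [-0.004 -0.002  0.006] minrows 0.0 | shift mm first [ 46.6 329.8 145.7] or after turn [ 47.7 329.4 146.4] dist 364
[ 0.46  0.27  1.71 -0.77  0.92  3.  ]
```

```bash
python3 -m crank '[[[0,0,0],[0.012,0.082,0],0],[[0,0,0],[0.012,0.082,0],0],[[0,0,0],[0.012,0.082,0],0],[[0,0,0],[0.012,0.082,0],0],[[0,0,0],[0.012,0.082,0],0],[[0,0,0],[0.012,0.082,0],0],[[0,0,0],[0.012,0.082,0],0],[[0,0,0],[0.01,0.082,0],0],[[0,0,0],[0,0,0.08],0],[[0,0,0],[0,0,0.08],0],[[0,0,0],[0,0,0],0],[[0,0,0],[0,0,0],0]]'
python3 - <<'E'
from board import *
plan(tcp_for(P(1.5,6.5,60),[48.4,.2,12.5]),BR); print(np.round(telemetry.observe()['qpos'],2))
E
```

```text
time: 30.95
tcp_pos: [513.9, -79.7, 179.8]
tcp_rot: [0.902, -0.264, 0.329, 0.095]
force: [-0.2, -0.2, -2.7]
opening: 18.5
grasp_force: 69.9
turn units [-0.002 -0.    -0.002] minrows 0.0 | shift mm first [ 1.   0.7 90.8] or after turn [ 1.   0.6 90.8] dist 91
[-0.26 -0.21  2.27 -0.46  0.45  2.23]
```

```bash
python3 -m crank '[[[0,0,0],[0.002,0.001,0.06],0],[[0,0,0],[0,0,0.06],0],[[0,0,0],[0,0,0.06],0],[[0,0,0],[0,0,0],0],[[0,0,0],[0,0,0],0]]'
python3 - <<'E'
from board import *
plan(tcp_for(P(1.5,6.5,60),[48.4,.2,12.5]),BR)
p=shot('wrist'); np.save('wi.npy',p,allow_pickle=True); c=cv2.resize(p['img'][60:360,100:420],(800,750),interpolation=cv2.INTER_CUBIC)[:600]
cv2.imwrite('pics/ins.png',cv2.cvtColor(c,cv2.COLOR_RGB2BGR))
E
```

```text
time: 31.45
tcp_pos: [565.0, -110.7, 114.5]
tcp_rot: [0.901, -0.263, 0.331, 0.095]
force: [0.6, -0.4, -1.9]
opening: 18.8
grasp_force: 69.9
turn units [-0.006 -0.009 -0.002] minrows 0.0 | shift mm first [-2.7  2.   2.4] or after turn [-2.7  2.   2.4] dist 4
```

View pics/ins.png

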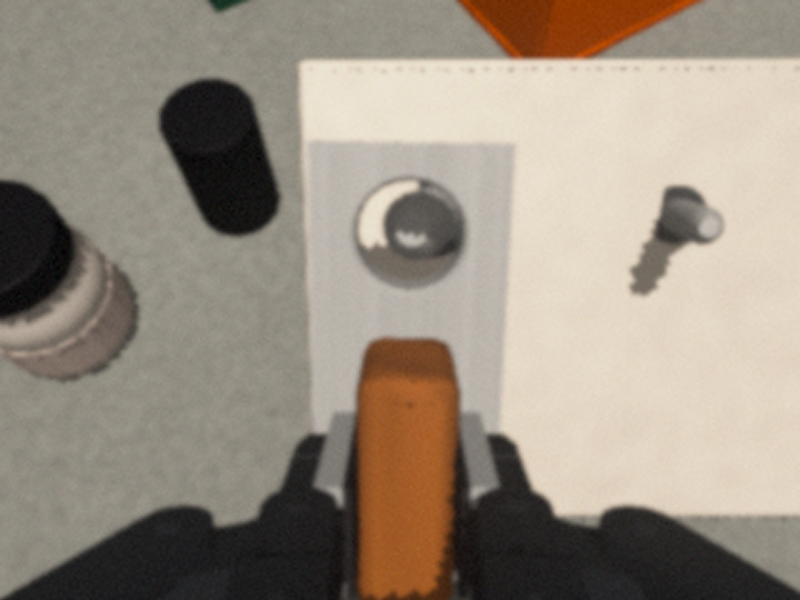

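The thick peg's tip, a dark disc at about (424,224), is visible through the block's hole at about (411,232). I'll turn that into an offset.

```bash
python3 - <<'E'
from board import *
p=np.load('wi.npy',allow_pickle=True).item(); T=tcp()
f=lambda X:np.round((proj(p,X)-[100,60])*2.5)
print('pred tip',f(P(1.4,5.9,38.8)),'base',f(P(2.2,-1.9,0)))
H=T[:3,:3]@[48.4,.2,6.5]+T[:3,3]; print('hole top rim centre',f(H), uyn(H))
o,d=ray(p,np.array([424,224])/2.5+[100,60]); 
for n in (36,38.8): 
    t=((P(0,0,n)-o)@Nw)/(d@Nw); print('tip seen at',n,uyn(o+d*t))
# neighbour
for k,uv in((1,(710,222)),):
    o,d=ray(p,np.array(uv)/2.5+[100,60]); t=((P(0,0,38.8)-o)@Nw)/(d@Nw); print('k1 tip',uyn(o+d*t))
o,d=ray(p,np.array([411,232])/2.5+[100,60]); t=((H-o)@Nw)/(d@Nw); print('hole seen',uyn(o+d*t))
for q in ((300,60),): 
    o,d=ray(p,np.array(q)/2.5+[100,60]); t=((P(0,0,0)-o)@Nw)/(d@Nw); print('board corner',uyn(o+d*t))
E
```

```text
pred tip [415. 226.] base [438. 208.]
hole top rim centre [403. 226.] [ 5.   8.7 69.3]
tip seen at 36 [ 1.5  3.4 36. ]
tip seen at 38.8 [ 1.8  3.5 38.8]
k1 tip [  2.4 -70.5  38.8]
hole seen [ 3.7  7.  69.3]
board corner [45.7 39.8 -0. ]
```

```bash
python3 -m crank '[[[0,0,0],[-0.004,0.006,0],0],[[0,0,0],[0,0,0.012],0],[[0,0,0],[0,0,0.012],0],[[0,0,0],[0,0,0.01],0],[[0,0,0],[0,0,0.01],0],[[0,0,0],[0,0,0],0]]'
python3 - <<'E'
from board import *
T=tcp(); print(uyn(T[:3,:3]@[47.1,1.9,12.5]+T[:3,3]))
p=shot('wrist'); c=cv2.resize(p['img'][100:260,160:360],(800,640),interpolation=cv2.INTER_CUBIC)[:600]
cv2.imwrite('pics/ins2.png',cv2.cvtColor(c,cv2.COLOR_RGB2BGR))
E
```

```text
time: 32.1
tcp_pos: [573.9, -120.5, 94.7]
tcp_rot: [0.901, -0.264, 0.33, 0.095]
force: [0.1, -0.4, -3.2]
opening: 19.1
grasp_force: 70.1
[ 0.   3.3 39.2]
```

View pics/ins2.png

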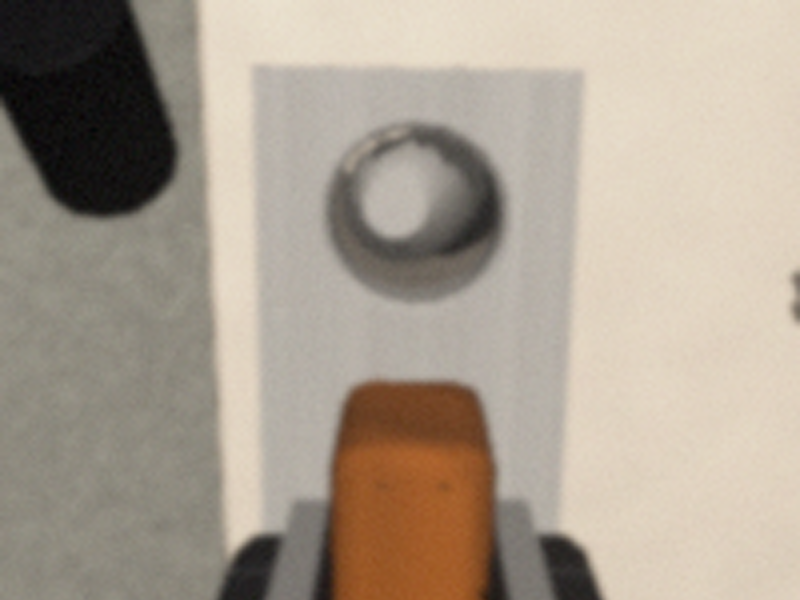

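```bash
python3 -m crank '[[[0,0,0],[0.003,0.002,0],0],[[0,0,0],[0,0.001,0.008],0],[[0,0,0],[0,0.001,0.008],0],[[0,0,0],[0,0,0],0]]'; python3 -m crank '[[[0,0,0],[0,0.001,0.008],0],[[0,0,0],[0,0.001,0.008],0],[[0,0,0],[0,0,0],0]]'
python3 - <<'E'
from board import *
T=tcp(); print(uyn(T[:3,:3]@[47.1,1.9,12.5]+T[:3,3]))
E
```

```text
time: 32.55
tcp_pos: [578.6, -125.4, 90.2]
tcp_rot: [0.901, -0.264, 0.331, 0.095]
force: [0.8, 0.9, -3.0]
opening: 18.8
grasp_force: 69.9
time: 32.85
tcp_pos: [582.1, -129.1, 83.8]
tcp_rot: [0.901, -0.264, 0.33, 0.095]
force: [1.7, 1.0, -2.8]
opening: 18.6
grasp_force: 69.9
[ 1.9  0.4 23.4]
```

```bash
python3 -m crank '[[[0,0,0],[0,0.001,0.008],0],[[0,0,0],[0,0.001,0.008],0],[[0,0,0],[0,0,0],0]]'; python3 -m crank '[[[0,0,0],[0,0.001,0.006],0],[[0,0,0],[0,0,0.004],0],[[0,0,0],[0,0,0],0]]'
python3 - <<'E'
from board import *
T=tcp(); print(uyn(T[:3,:3]@[47.1,1.9,12.5]+T[:3,3]))
E
```

```text
time: 33.15
tcp_pos: [585.8, -132.8, 77.6]
tcp_rot: [0.901, -0.264, 0.33, 0.095]
force: [1.7, 0.4, -3.8]
opening: 18.8
grasp_force: 70.0
time: 33.45
tcp_pos: [588.1, -134.7, 74.4]
tcp_rot: [0.901, -0.264, 0.331, 0.095]
force: [-4.1, 1.6, 1.3]
opening: 18.6
grasp_force: 70.9
[ 2.1 -1.1 11.1]
```

```bash
python3 -m crank '[[[0,0,0],[0,0,0.002],0],[[0,0,0],[0,0,0],0]]'; python3 -m crank '[[[0,0,0],[0,0,0.002],0],[[0,0,0],[0,0,0],0]]'
python3 - <<'E'
from board import *
T=tcp(); print(uyn(T[:3,:3]@[47.1,1.9,12.5]+T[:3,3]))
p=shot('wrist'); c=cv2.resize(p['img'][100:260,160:360],(800,640),interpolation=cv2.INTER_CUBIC)[:600]
cv2.imwrite('pics/ins3.png',cv2.cvtColor(c,cv2.COLOR_RGB2BGR))
E
```

```text
time: 33.65
tcp_pos: [588.2, -134.7, 74.4]
tcp_rot: [0.901, -0.264, 0.331, 0.095]
force: [-19.1, 9.0, 18.7]
opening: 18.7
grasp_force: 74.1
time: 33.85
tcp_pos: [588.2, -134.7, 74.3]
tcp_rot: [0.901, -0.264, 0.331, 0.096]
force: [-33.7, 14.8, 36.0]
opening: 18.8
grasp_force: 77.4
[ 2.  -1.1 11. ]
```

View pics/ins3.png

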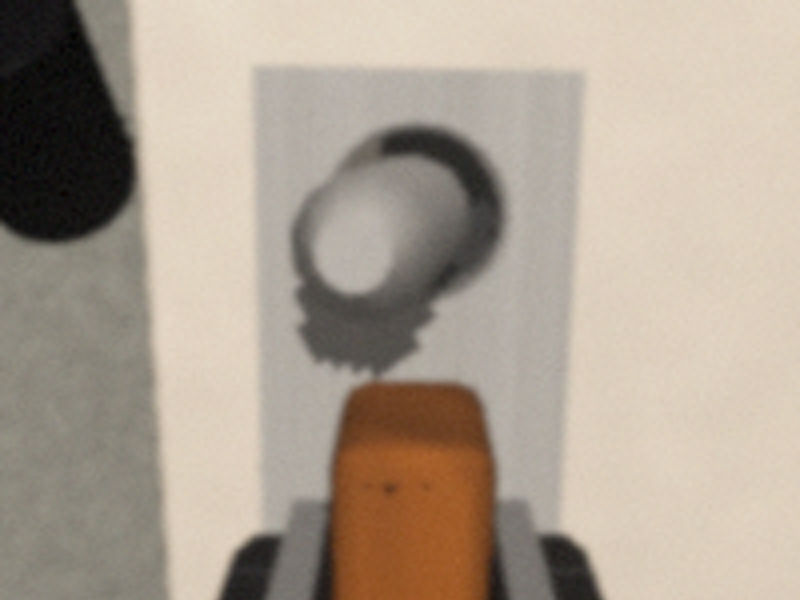

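The block is through the peg and stiff against the board. I'll unload, release and back away.

```bash
python3 -m crank '[[[0,0,0],[0,0,-0.003],0],[[0,0,0],[0,0,0],0],[[0,0,0],[0,0,0],0.4],[[0,0,0],[0,0,0],0.4],[[0,0,0],[0,0,0],0.4],[[0,0,0],[0,0,0],0.4],[[0,0,0],[0,0,0],0.4]]'
python3 -m crank '[[[0,0,0],[0,0,-0.03],0.4],[[0,0,0],[0,0,-0.08],0.4],[[0,0,0],[0,0,-0.08],0.4],[[0,0,0],[0,0,-0.08],0.4],[[0,0,0],[0,0,-0.08],0.6],[[0,0,0],[0,0,0],0.6],[[0,0,0],[0,0,0],0.6]]'
python3 - <<'E'
from board import *
p=shot('wrist'); c=cv2.resize(p['img'][40:280],(800,375),interpolation=cv2.INTER_CUBIC)
t=shot('top'); s=shot('scene')
d=np.hstack([cv2.resize(t['img'][150:280,60:290],(400,225)),cv2.resize(s['img'][140:270,200:430],(400,225))])
cv2.imwrite('pics/rel.png',cv2.cvtColor(np.vstack([c,d]),cv2.COLOR_RGB2BGR))
for k,z in (('plate1_hole',6),):
    for pp in (t,s,p): print([(np.round(d['uv']).tolist(),round(d['score'],2),np.round(at_z(pp,d['uv'],z)).tolist()) for d in tip_of(pp,k)])
E
```

```text
time: 34.6
tcp_pos: [588.7, -135.0, 73.9]
tcp_rot: [0.901, -0.264, 0.331, 0.095]
force: [-1.2, 0.2, -0.0]
opening: 34.0
grasp_force: 0.0
time: 35.3
tcp_pos: [493.6, -74.3, 209.2]
tcp_rot: [0.9, -0.264, 0.332, 0.095]
force: [0.9, -0.0, -0.2]
opening: 51.4
grasp_force: 0.0
[([156.0, 208.0], 0.84, [485.0, 294.0, 6.0])]
[([349.0, 206.0], 0.65, [492.0, 293.0, 6.0])]
[]
```

View pics/rel.png

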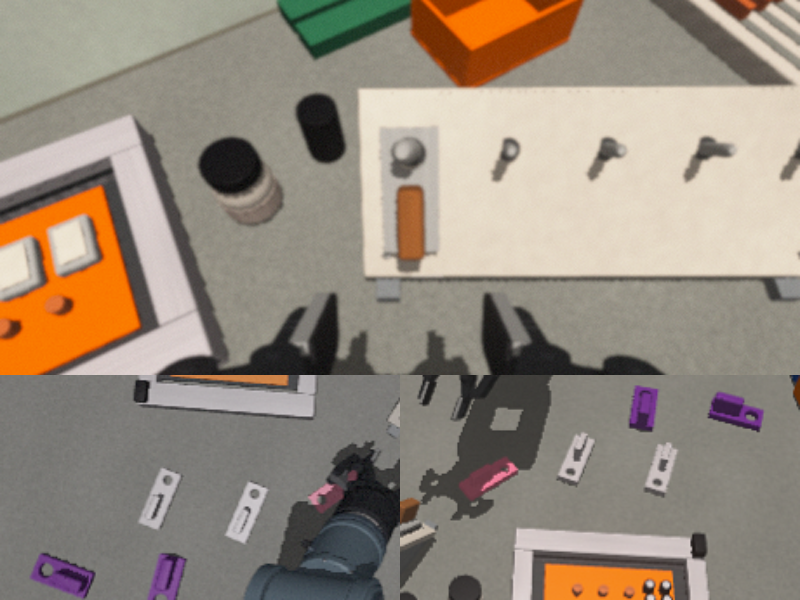

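The block hangs flat on the thick peg, let go. Next is plate2, the nearer one.

```bash
python3 - <<'E'
from board import *
plan([415,120,240],down(-.36)); print(np.round(telemetry.observe()['qpos'],2))
E
```

```text
turn units [ 0.135 -1.33  -0.386] minrows 4.9 | shift mm first [-108.6 -122.1 -135.6] or after turn [-141.2 -154.8  -34.3] dist 212
[-0.26 -0.33  2.3  -0.39  0.53  2.15]
```

```bash
python3 -m crank '[[[0,0,0],[0,0,-0.05],0.8],[[0.0225,-0.2217,-0.0643],[0,0,0],0.8],[[0.0225,-0.2217,-0.0643],[0,0,0],0.8],[[0.0225,-0.2217,-0.0643],[0,0,0],0.8],[[0.0225,-0.2217,-0.0643],[0,0,0],0.8],[[0.0225,-0.2217,-0.0643],[0,0,0],0.8],[[0.0225,-0.2217,-0.0643],[0,0,0],0.8],[[0,0,0],[-0.05,-0.06,-0.005],0.8],[[0,0,0],[-0.05,-0.06,-0.005],0.8],[[0,0,0],[-0.05,-0.06,-0.005],0.8],[[0,0,0],[-0.05,-0.06,-0.005],0.8],[[0,0,0],[-0.05,-0.07,-0.005],0.8]]'
cat > plate.py <<'E'
from board import *
def look():
    T=tcp(); p=shot('wrist'); print('tcp',np.round(T[:3,3],1),'yaw',round(float(np.arctan2(T[1,0],T[0,0])),3))
    for f,z in((tip_of,6),(look_for,12)):
        print(f.__name__,[(np.round(d['uv']).tolist(),round(d['score'],2),np.round(at_z(p,d['uv'],z),1).tolist()) for d in f(p,'plate1_hole')])
    return p
E
python3 -m crank '[[[0,0,0],[0,0,0],0.8],[[0,0,0],[0,0,0],0.8]]'
python3 - <<'E'
from plate import *
p=look(); np.save('pl2a.npy',p,allow_pickle=True)
E
```

```text
time: 36.8
tcp_pos: [416.2, 124.0, 237.7]
tcp_rot: [0.984, -0.18, 0.001, 0.0]
force: [0.0, 0.6, 1.0]
opening: 68.5
grasp_force: 0.0
time: 37.0
tcp_pos: [416.7, 123.8, 237.9]
tcp_rot: [0.984, -0.177, 0.001, 0.0]
force: [-0.1, -1.0, 0.2]
opening: 68.3
grasp_force: 0.0
tcp [416.7 123.8 237.9] yaw -0.357
call [([133.0, 165.0], 0.56, [479.1, 288.9, 6.0])]
call [([134.0, 191.0], 0.67, [446.3, 302.1, 12.0]), ([99.0, 28.0], 0.39, [640.5, 246.7, 12.0])]
```

```bash
cat >> plate.py <<'E'
def outline():
    pts=[];nrm=[]
    for x in np.arange(-82,15,2.): pts+=[(x,18),(x,-18)]; nrm+=[(0,1),(0,-1)]
    for y in np.arange(-16,17,2.): pts+=[(16,y),(-84,y)]; nrm+=[(1,0),(-1,0)]
    for a in np.arange(0,2*np.pi,.25): pts.append((8*np.cos(a),8*np.sin(a))); nrm.append((np.cos(a),np.sin(a)))
    return np.array(pts),np.array(nrm)
def find(p,x0,y0,yaw0,rng=(14,14,.25),zt=12):
    g=np.log(cv2.GaussianBlur(cv2.cvtColor(p['img'],cv2.COLOR_RGB2GRAY).astype(np.float32),(0,0),.8)+15)
    pts,nrm=outline(); C=np.linalg.inv(p['wfc']); K=np.array([[p['fx'],0,p['cx']],[0,p['fy'],p['cy']],[0,0,1.]])
    def samp(X):
        c=C[:3,:3]@X.T+C[:3,3:]; q=np.c_[c[0],-c[1],-c[2]]
        u=cv2.projectPoints(q,np.zeros(3),np.zeros(3),K,np.array(p['dist_coeffs'],float))[0][:,0].astype(np.float32)
        return cv2.remap(g,u[:,0].copy(),u[:,1].copy(),cv2.INTER_LINEAR)[:,0]
    def sc(x,y,a):
        M=np.array([[np.cos(a),-np.sin(a)],[np.sin(a),np.cos(a)]]); P_=pts@M.T+[x,y]; n=nrm@M.T; z=np.full((len(P_),1),zt)
        d=samp(np.c_[P_-1.5*n,z])-samp(np.c_[P_+1.5*n,z]); return np.clip(np.abs(d),0,.35).mean()
    best=None
    for st,r in((1,rng),(.25,(3,3,.06))):
        c=best[1:] if best else (x0,y0,yaw0); da=.03 if st==1 else .01; s2=2 if st==1 else .5
        best=max((sc(x,y,a),x,y,a) for x in np.arange(c[0]-r[0],c[0]+r[0]+.1,s2) for y in np.arange(c[1]-r[1],c[1]+r[1]+.1,s2) for a in np.arange(c[2]-r[2],c[2]+r[2]+.001,da))
    return np.round(best,3)
E
python3 - <<'E'
from plate import *
p=np.load('pl2a.npy',allow_pickle=True).item(); w=np.load('wf1.npy',allow_pickle=True).item(); w2=np.load('wf2.npy',allow_pickle=True).item()
for n,q in(('now',p),('wf1',w),('wf2',w2)):
    print(n,'p2',find(q,467,102,-.36),'p1',find(q,479,289,-.35))
E
```

```text
now p2 [ 9.200e-02  4.735e+02  1.185e+02 -1.000e-01] p1 [ 2.530e-01  4.795e+02  2.905e+02 -3.700e-01]
wf1 p2 [ 1.320e-01  4.635e+02  1.065e+02 -3.400e-01] p1 [ 1.8e-01  4.8e+02  2.9e+02 -3.8e-01]
wf2 p2 [ 2.550e-01  4.635e+02  1.070e+02 -3.300e-01] p1 [ 2.57e-01  4.80e+02  2.90e+02 -3.90e-01]
```

```bash
python3 - <<'E'
from plate import *
p=np.load('pl2a.npy',allow_pickle=True).item(); t=shot('top')
a=at_z(t,(206.6,217.3),6); b=at_z(t,(195.7,245.5),6); print(a,b)
print(find(p,a[0],a[1],np.arctan2(*(a-b)[[1,0]]),(20,20,.3)))
print('top',find(t,a[0],a[1],np.arctan2(*(a-b)[[1,0]]),(20,20,.3)))
E
```

```text
[458.6321565  142.30547179   6.        ] [375.55567174 173.44644457   6.        ]
[ 1.88000e-01  4.56132e+02  1.42305e+02 -4.09000e-01]
top [ 8.40000e-02  4.57132e+02  1.21805e+02 -2.90000e-02]
```

```bash
python3 - <<'E'
from plate import *
plan([410.2,162.2,200],down(-.41))
E
python3 -m crank '[[[0,0,0.05],[-0.019,-0.034,0.04],0.6],[[0,0,0.05],[-0.019,-0.034,0.036],0.6],[[0,0,0],[0,0,0],0.6],[[0,0,0],[0,0,0],0.6]]'
python3 - <<'E'
from plate import *
p=shot('wrist'); r=find(p,456,142,-.41,(8,8,.12)); print(r)
x,y,a=r[1:]; plan([x-50*np.cos(a),y-50*np.sin(a),23],down(a))
E
```

```text
turn units [-0.    -0.005  0.093] minrows 0.3 | shift mm first [-20.8 -35.   38.2] or after turn [-22.4 -33.9  38.3] dist 56
time: 37.6
tcp_pos: [411.9, 161.0, 200.6]
tcp_rot: [0.979, -0.204, 0.001, 0.0]
force: [0.5, -0.6, 0.4]
opening: 51.3
grasp_force: 0.0
[ 2.200e-01  4.565e+02  1.420e+02 -3.800e-01]
turn units [-0.001 -0.008 -0.061] minrows 0.2 | shift mm first [ -2.7   1.4 178.2] or after turn [ -2.    1.2 178.2] dist 178
```

```bash
python3 -m crank '[[[0,0,-0.06],[-0.005,0.003,0.06],0.5],[[0,0,0],[0,0,0.07],0.5],[[0,0,0],[0,0,0.07],0.5],[[0,0,0],[0,0,0.07],0.5],[[0,0,0],[0,0,0.06],0.5],[[0,0,0],[0,0,0.036],0.5],[[0,0,0],[0,0,0],0.5]]'
python3 -m crank '[[[0,0,0],[0,0,0],0],[[0,0,0],[0,0,0],0],[[0,0,0],[0,0,0],0],[[0,0,0],[0,0,0],0],[[0,0,0],[0,0,0],0],[[0,0,0],[0,0,0],0],[[0,0,0],[0,0,0],0],[[0,0,0],[0,0,0],0]]' 70
python3 -m crank '[[[0,0,0],[0,0,-0.03],0],[[0,0,0],[0,0,-0.07],0],[[0,0,0],[0,0,-0.09],0],[[0,0,0],[0,0,-0.09],0],[[0,0,0],[0,0,-0.08],0],[[0,0,0],[0,0,0],0],[[0,0,0],[0,0,0],0]]'
python3 - <<'E'
from plate import *
T=tcp(); p=shot('wrist'); q=dict(p); q['wfc']=np.array(p['mount']);print(telemetry.observe()['opening'])
for d in tip_of(p,'plate1_hole'): 
    o,dd=ray(q,d['uv']); print(np.round(d['uv']),round(d['score'],2),np.round(o+dd*(12-o[2])/dd[2],1))
plan(tcp_for(P(1.5,6.5,105,1),[50,0,12]),BR)
E
```

```text
time: 38.35
tcp_pos: [408.5, 160.2, 16.3]
tcp_rot: [0.982, -0.19, 0.0, 0.001]
force: [-0.3, 0.6, 0.1]
opening: 42.6
grasp_force: 0.0
time: 39.15
tcp_pos: [411.3, 161.3, 19.4]
tcp_rot: [0.982, -0.189, 0.004, -0.0]
force: [1.0, -1.6, 8.5]
opening: 10.8
grasp_force: 69.2
time: 39.85
tcp_pos: [409.3, 161.6, 198.9]
tcp_rot: [0.982, -0.189, 0.003, -0.0]
force: [1.0, 0.1, -1.3]
opening: 10.8
grasp_force: 68.6
10.52140850970988
[143. 157.] 0.88 [ 44.6 -66.6  12. ]
turn units [-0.126  1.326  0.346] minrows 4.8 | shift mm first [202.6 264.4  53. ] or after turn [156.7 221.7 200.2] dist 337
```

```bash
python3 - <<'E'
from plate import *
p=shot('wrist'); q=dict(p); q['wfc']=np.array(p['mount'])
for z in (5,7.4,9): print(z,find(q,50,0,0,(8,6,.1),zt=z))
E
python3 -m crank '[[[-0.021,0.221,0.058],[0,0,0],0],[[-0.021,0.221,0.058],[0,0,0],0],[[-0.021,0.221,0.058],[0,0,0],0],[[-0.021,0.221,0.058],[0,0,0],0],[[-0.021,0.221,0.058],[0,0,0],0],[[-0.021,0.221,0.058],[0,0,0],0],[[0,0,0],[0,0,0],0],[[0,0,0],[0,0,0],0]]'
python3 - <<'E'
from plate import *
p=shot('wrist'); q=dict(p); q['wfc']=np.array(p['mount'])
for z in (5,7.4,9): print(z,find(q,50,0,0,(8,6,.1),zt=z))
plan(tcp_for(P(1.5,4.5,75,2),[50,0,12]),BR)
E
```

```text
5 [ 0.239 49.     0.5    0.   ]
7.4 [ 0.242 49.5    0.5    0.   ]
9 [ 0.244 49.5    0.5    0.   ]
time: 40.8
tcp_pos: [407.5, 161.5, 195.8]
tcp_rot: [0.904, -0.262, 0.323, 0.096]
force: [0.4, 0.5, -1.7]
opening: 10.5
grasp_force: 68.6
5 [ 0.199 49.5    0.5    0.   ]
7.4 [ 2.01e-01  4.90e+01  5.00e-01 -1.00e-02]
9 [ 0.2 49.   0.5  0. ]
turn units [0.002 0.017 0.005] minrows 0.1 | shift mm first [157.2 299.3 228.9] or after turn [156.  299.1 230. ] dist 408
```

```bash
python3 -m crank '[[[0,0,0],[0.038,0.075,0],0],[[0,0,0],[0.038,0.075,0],0],[[0,0,0],[0.038,0.075,0],0],[[0,0,0],[0.038,0.075,0],0],[[0,0,0],[0.038,0.075,0],0],[[0,0,0],[0.038,0.075,0],0],[[0,0,0],[0.038,0.075,0],0],[[0,0,0],[0.038,0.075,0],0],[[0,0,0],[0,0,0.08],0],[[0,0,0],[0,0,0.08],0],[[0,0,0],[0,0,0.08],0],[[0,0,0],[0,0,0.08],0]]'
python3 -m crank '[[[0,0,0],[0,0,0.06],0],[[0,0,0],[0,0,0],0],[[0,0,0],[0,0,0],0]]'
python3 - <<'E'
from plate import *
plan(tcp_for(P(2.3,4.5,62,2),[49.3,.5,13]),BR); print(np.round(telemetry.observe()['qpos'],2))
E
```

```text
time: 42.05
tcp_pos: [459.8, -188.6, 158.7]
tcp_rot: [0.904, -0.27, 0.316, 0.101]
force: [-0.1, -1.0, -0.2]
opening: 10.6
grasp_force: 68.9
time: 42.35
tcp_pos: [474.0, -196.9, 134.3]
tcp_rot: [0.905, -0.27, 0.314, 0.1]
force: [-0.2, -0.4, -1.0]
opening: 10.6
grasp_force: 68.8
turn units [ 0.034  0.054 -0.007] minrows 0.2 | shift mm first [ 8.6 31.4 34.9] or after turn [ 7.5 32.1 34.5] dist 48
[-0.64 -0.18  2.35  0.1   0.3   1.42]
```

```bash
python3 -m crank '[[[0.034,0.054,-0.007],[0,0,0],0],[[0,0,0],[0.005,0.021,0.01],0],[[0,0,0],[0.005,0.021,0.01],0],[[0,0,0],[0.005,0.022,0.01],0],[[0,0,0],[0,0,0.02],0],[[0,0,0],[0,0,0.018],0],[[0,0,0],[0,0,0],0],[[0,0,0],[0,0,0],0]]'
python3 - <<'E'
from plate import *
plan(tcp_for(P(2.3,4.5,62,2),[49.3,.5,13]),BR); print(np.round(telemetry.observe()['qpos'],2))
E
```

```text
time: 43.15
tcp_pos: [481.1, -238.3, 116.0]
tcp_rot: [0.901, -0.263, 0.331, 0.097]
force: [0.5, 0.4, -1.4]
opening: 10.3
grasp_force: 68.9
turn units [-0.002 -0.012  0.002] minrows 0.0 | shift mm first [-2.4  1.   2.3] or after turn [-2.3  1.   2.3] dist 3
[-0.76 -0.08  2.33  0.57  0.23  0.87]
```

```bash
python3 -m crank '[[[0,-0.012,0],[-0.005,0.002,0.005],0],[[0,0,0],[0,0,0.014],0],[[0,0,0],[0,0,0],0],[[0,0,0],[0,0,0],0]]'
python3 - <<'E'
from plate import *
T=tcp(); p=shot('wrist'); np.save('wj.npy',p,allow_pickle=True)
H=T[:3,:3]@[49.3,.5,13]+T[:3,3]; print(uyn(H)+[0,150,0])
c=cv2.resize(p['img'][90:240,160:360],(800,600),interpolation=cv2.INTER_CUBIC)
f=lambda X:(proj(p,X)-[160,90])*4
print('hole top',f(T[:3,:3]@[49.3,.5,7]+T[:3,3]),'hole bottom',f(T[:3,:3]@[49.3,.5,19]+T[:3,3]),'tip',f(P(2,4.5,38.8,2)))
cv2.imwrite('pics/ins4.png',cv2.cvtColor(c,cv2.COLOR_RGB2BGR))
E
```

```text
time: 43.55
tcp_pos: [483.5, -240.6, 105.1]
tcp_rot: [0.903, -0.263, 0.327, 0.095]
force: [0.1, 0.4, -1.6]
opening: 10.8
grasp_force: 68.9
[ 0.1  4.9 53.6]
hole top [409.46254209 239.37537258] hole bottom [409.37589481 229.22960658] tip [412.30627689 209.74301542]
```

View pics/ins4.png

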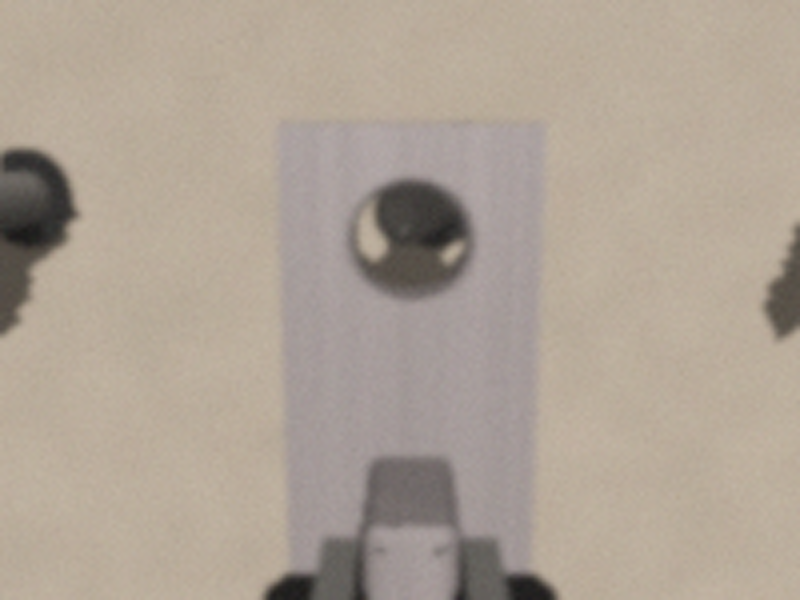

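```bash
python3 -c "
from plate import *
plan(tcp_for(P(2.3,4.3,45,2),[49.3,.5,13]),BR)"
python3 -m crank '[[[0,0.01,0],[0.005,0.001,0.005],0],[[0,0,0],[0,0.0005,0.008],0],[[0,0,0],[0,0.0005,0.008],0],[[0,0,0],[0,0.001,0.006],0],[[0,0,0],[0,0,0],0]]'
python3 - <<'E'
from plate import *
T=tcp();H=T[:3,:3]@[49.3,.5,13]+T[:3,3]; print(uyn(H)+[0,150,0]); plan(tcp_for(P(2.3,3.5,38,2),[49.3,.5,13]),BR)
E
```

```text
turn units [-0.003  0.007  0.002] minrows 0.0 | shift mm first [2.1 0.6 8.8] or after turn [2.1 0.6 8.8] dist 9
time: 44.1
tcp_pos: [491.7, -247.7, 95.6]
tcp_rot: [0.902, -0.263, 0.329, 0.096]
force: [0.1, -0.6, -1.8]
opening: 10.8
grasp_force: 68.9
[ 2.2  3.2 39.7]
turn units [-0.002 -0.001  0.001] minrows 0.0 | shift mm first [ 0.1 -0.2  1.7] or after turn [ 0.1 -0.2  1.7] dist 2
```

```bash
python3 -m crank '[[[0,0,0],[0,0.001,0.008],0],[[0,0,0],[0,0.001,0.008],0],[[0,0,0],[0,0,0],0]]'; python3 -m crank '[[[0,0,0],[0,0.001,0.008],0],[[0,0,0],[0,0.001,0.008],0],[[0,0,0],[0,0,0],0]]'; python3 -m crank '[[[0,0,0],[0,0.001,0.008],0],[[0,0,0],[0,0.0005,0.006],0],[[0,0,0],[0,0,0],0]]'
python3 - <<'E'
from plate import *
T=tcp();H=T[:3,:3]@[49.3,.5,13]+T[:3,3]; print(uyn(H)+[0,150,0])
E
```

```text
time: 44.4
tcp_pos: [495.5, -251.2, 89.6]
tcp_rot: [0.902, -0.263, 0.329, 0.095]
force: [1.0, 0.5, -2.2]
opening: 10.5
grasp_force: 68.8
time: 44.7
tcp_pos: [499.3, -254.9, 83.6]
tcp_rot: [0.902, -0.263, 0.329, 0.096]
force: [0.1, 0.2, -1.8]
opening: 10.5
grasp_force: 68.9
time: 45.0
tcp_pos: [502.7, -258.0, 78.4]
tcp_rot: [0.902, -0.263, 0.329, 0.096]
force: [0.4, 0.1, -0.1]
opening: 10.8
grasp_force: 68.9
[ 2.5  0.5 17.1]
```

```bash
python3 -m crank '[[[0,0,0],[0,0.0005,0.006],0],[[0,0,0],[0,0,0],0]]'; python3 -m crank '[[[0,0,0],[0,0,0.004],0],[[0,0,0],[0,0,0],0]]'; python3 -m crank '[[[0,0,0],[0,0,0.002],0],[[0,0,0],[0,0,0],0]]'
python3 - <<'E'
from plate import *
T=tcp();H=T[:3,:3]@[49.3,.5,13]+T[:3,3]; print(uyn(H)+[0,150,0])
E
```

```text
time: 45.2
tcp_pos: [504.2, -259.3, 76.2]
tcp_rot: [0.902, -0.263, 0.329, 0.096]
force: [0.1, 0.5, -1.3]
opening: 10.7
grasp_force: 68.9
time: 45.4
tcp_pos: [505.3, -260.0, 74.7]
tcp_rot: [0.902, -0.263, 0.329, 0.096]
force: [0.1, 1.0, -1.6]
opening: 10.7
grasp_force: 68.9
time: 45.6
tcp_pos: [505.9, -260.3, 73.9]
tcp_rot: [0.902, -0.263, 0.329, 0.096]
force: [-0.8, 0.0, -0.4]
opening: 10.6
grasp_force: 69.1
[ 2.7  0.3 11.1]
```

```bash
python3 -m crank '[[[0,0,0],[0,0,0.002],0],[[0,0,0],[0,0,0],0]]'; python3 -m crank '[[[0,0,0],[0,0,0.002],0],[[0,0,0],[0,0,0],0]]'
python3 - <<'E'
from plate import *
T=tcp();H=T[:3,:3]@[49.3,.5,13]+T[:3,3]; print(uyn(H)+[0,150,0])
E
```

```text
time: 45.8
tcp_pos: [506.0, -260.3, 73.6]
tcp_rot: [0.902, -0.263, 0.329, 0.096]
force: [-14.7, 8.2, 16.5]
opening: 10.4
grasp_force: 72.5
time: 46.0
tcp_pos: [506.1, -260.3, 73.6]
tcp_rot: [0.901, -0.263, 0.33, 0.097]
force: [-35.3, 19.9, 39.5]
opening: 10.4
grasp_force: 77.2
[ 2.6  0.5 10.8]
```

```bash
python3 -m crank '[[[0,0,0],[0,0,-0.004],0],[[0,0,0],[0,0,0],0],[[0,0,0],[0,0,0],0.35],[[0,0,0],[0,0,0],0.35],[[0,0,0],[0,0,0],0.35],[[0,0,0],[0,0,0],0.35],[[0,0,0],[0,0,0],0.35]]'
python3 -m crank '[[[0,0,0],[0,0,-0.03],0.35],[[0,0,0],[0,0,-0.07],0.35],[[0,0,0],[0,0,-0.07],0.35],[[0,0,0],[0,0,-0.07],0.35],[[0,0,0],[0,0,-0.08],0.6],[[0,0,0],[0,0,-0.08],0.6],[[0,0,0],[0,0,0],0.6]]'
python3 - <<'E'
from plate import *
p=shot('wrist'); t=shot('top'); s=shot('scene')
for n,q in(('w',p),('t',t),('s',s)):
    print(n,[(np.round(d['uv']).tolist(),round(d['score'],2),'bench',np.round(at_z(q,d['uv'],6)).tolist()) for d in tip_of(q,'plate1_hole')],'hung hole px',proj(q,P(0,0,9,2)).round())
print('block hole',[(np.round(d['uv']).tolist(),round(d['score'],2)) for d in tip_of(p,'block_hole')],proj(p,P(0,0,9,0)).round())
print(find(s,480,290,-.38,(8,8,.1)))
a=-.38; plan([480-50*np.cos(a),290-50*np.sin(a),200],down(a)); print(np.round(telemetry.observe()['qpos'],2))
E
```

```text
time: 46.7
tcp_pos: [505.9, -260.4, 73.8]
tcp_rot: [0.902, -0.263, 0.329, 0.096]
force: [0.2, -1.0, -0.4]
opening: 30.1
grasp_force: 0.0
time: 47.4
tcp_pos: [401.2, -194.0, 232.9]
tcp_rot: [0.899, -0.261, 0.337, 0.1]
force: [0.8, -0.8, 1.7]
opening: 51.7
grasp_force: 0.0
w [([143.0, 144.0], 0.43, 'bench', [697.0, -148.0, 6.0])] hung hole px [262. 141.]
t [([158.0, 210.0], 0.55, 'bench', [481.0, 288.0, 6.0])] hung hole px [357. 186.]
s [([349.0, 201.0], 0.91, 'bench', [475.0, 295.0, 6.0])] hung hole px [147. 203.]
block hole [([141.0, 142.0], 0.67)] [146. 140.]
[ 1.47e-01  4.82e+02  2.89e+02 -3.70e-01]
turn units [ 0.117 -1.324 -0.344] minrows 4.8 | shift mm first [-198.7 -440.5 -136.6] or after turn [-154.4 -477.5   20.7] dist 502
[-0.86 -0.68  2.46  0.29  0.71  1.12]
```

```bash
python3 -m crank '[[[0.0195,-0.2207,-0.0573],[0,0,0],0.6],[[0.0195,-0.2207,-0.0573],[0,0,0],0.6],[[0.0195,-0.2207,-0.0573],[0,0,0],0.6],[[0.0195,-0.2207,-0.0573],[0,0,0],0.6],[[0.0195,-0.2207,-0.0573],[0,0,0],0.6],[[0.0195,-0.2207,-0.0573],[0,0,0],0.6]]'
python3 -m crank '[[[0,0,0],[-0.026,-0.08,0],0.6],[[0,0,0],[-0.026,-0.08,0],0.6],[[0,0,0],[-0.026,-0.08,0],0.6],[[0,0,0],[-0.026,-0.08,0],0.6],[[0,0,0],[-0.026,-0.08,0],0.6],[[0,0,0],[-0.026,-0.08,0],0.6],[[0,0,0],[-0.026,-0.08,0],0.6],[[0,0,0],[-0.026,-0.08,0],0.6],[[0,0,0],[-0.026,-0.08,0],0.6],[[0,0,0],[-0.026,-0.08,0],0.6],[[0,0,0],[-0.026,-0.08,0],0.6],[[0,0,0],[-0.026,-0.08,0],0.6]]'
python3 -m crank '[[[0,0,0],[0,0,0],0.6],[[0,0,0],[0,0,0],0.6]]'
python3 - <<'E'
from plate import *
p=shot('wrist'); r=find(p,480,289,-.38,(14,14,.2)); print(r)
x,y,a=r[1:]; plan([x-50*np.cos(a),y-50*np.sin(a),18],down(a))
E
```

```text
time: 48.35
tcp_pos: [400.4, -192.7, 221.4]
tcp_rot: [0.982, -0.188, -0.002, 0.0]
force: [0.3, -0.9, -0.2]
opening: 51.2
grasp_force: 0.0
time: 49.55
tcp_pos: [432.7, 312.8, 218.0]
tcp_rot: [0.982, -0.189, 0.0, 0.003]
force: [1.4, -0.0, 0.5]
opening: 51.5
grasp_force: 0.0
time: 49.75
tcp_pos: [432.5, 311.5, 218.2]
tcp_rot: [0.982, -0.188, -0.0, 0.004]
force: [0.7, 0.5, -0.3]
opening: 51.1
grasp_force: 0.0
[ 1.93e-01  4.80e+02  2.90e+02 -3.80e-01]
turn units [ 0.013 -0.004  0.002] minrows 0.0 | shift mm first [  1.2   0.4 200.7] or after turn [  1.6   1.7 200.7] dist 201
```

```bash
python3 -m crank '[[[0.013,0,0],[0.003,0.003,0.05],0.5],[[0,0,0],[0,0,0.08],0.5],[[0,0,0],[0,0,0.08],0.5],[[0,0,0],[0,0,0.08],0.5],[[0,0,0],[0,0,0.07],0.5],[[0,0,0],[0,0,0.038],0.5],[[0,0,0],[0,0,0],0.5],[[0,0,0],[0,0,0],0.5]]'
python3 -m crank '[[[0,0,0],[0,0,0],0],[[0,0,0],[0,0,0],0],[[0,0,0],[0,0,0],0],[[0,0,0],[0,0,0],0],[[0,0,0],[0,0,0],0],[[0,0,0],[0,0,0],0],[[0,0,0],[0,0,0],0],[[0,0,0],[0,0,0],0]]' 70
python3 -m crank '[[[0,0,0],[0,0,-0.03],0],[[0,0,0],[0,0,-0.07],0],[[0,0,0],[0,0,-0.09],0],[[0,0,0],[0,0,-0.09],0],[[0,0,0],[0,0,-0.08],0],[[0,0,0],[0,0,0],0],[[0,0,0],[0,0,0],0]]'
python3 - <<'E'
from plate import *
p=shot('wrist'); q=dict(p); q['wfc']=np.array(p['mount'])
print(find(q,50,0,0,(8,6,.1),zt=7.4))
plan(tcp_for(P(2.3,4.5,130,1),[49.3,.5,13]),BR); print(np.round(telemetry.observe()['qpos'],2))
E
```

```text
time: 50.6
tcp_pos: [435.6, 308.2, 22.2]
tcp_rot: [0.982, -0.19, 0.002, -0.001]
force: [0.4, 0.8, 0.4]
opening: 42.4
grasp_force: 0.0
time: 51.4
tcp_pos: [436.8, 309.6, 24.1]
tcp_rot: [0.982, -0.189, 0.004, -0.002]
force: [0.2, -0.2, 6.3]
opening: 10.0
grasp_force: 70.7
time: 52.1
tcp_pos: [434.6, 309.1, 204.1]
tcp_rot: [0.982, -0.189, 0.004, -0.002]
force: [0.5, 0.7, -1.2]
opening: 10.4
grasp_force: 69.6
[ 0.227 48.     0.5   -0.   ]
turn units [-0.134  1.321  0.344] minrows 4.8 | shift mm first [217.3 409.6  37. ] or after turn [198.5 361.3 215.6] dist 465
[ 0.4   0.11  1.75 -0.    1.28  2.35]
```

```bash
python3 - <<'E'
from plate import *
p=shot('wrist'); q=dict(p); q['wfc']=np.array(p['mount'])
for z in(11,12.5): print(find(q,50,0,0,(8,6,.1),zt=z))
E
python3 -m crank '[[[0,0,0],[0.01,0.07,-0.01],0],[[0,0,0],[0.01,0.07,-0.01],0],[[0,0,0],[0.01,0.07,-0.01],0],[[0,0,0],[0.01,0.07,-0.01],0],[[0,0,0],[0.01,0.07,-0.01],0],[[-0.0223,0.2202,0.0573],[0,0,0],0],[[-0.0223,0.2202,0.0573],[0,0,0],0],[[-0.0223,0.2202,0.0573],[0,0,0],0],[[-0.0223,0.2202,0.0573],[0,0,0],0],[[-0.0223,0.2202,0.0573],[0,0,0],0],[[-0.0223,0.2202,0.0573],[0,0,0],0],[[0,0,0],[0,0,0],0]]'
python3 - <<'E'
from plate import *
plan(tcp_for(P(2.3,4.5,100,1),[48.7,.5,18]),BR); print(np.round(telemetry.observe()['qpos'],2))
E
```

```text
[ 2.33e-01  4.80e+01  5.00e-01 -1.00e-02]
[ 0.239 48.     0.5    0.   ]
time: 53.4
tcp_pos: [389.0, 137.1, 222.6]
tcp_rot: [0.903, -0.262, 0.325, 0.098]
force: [0.3, 0.5, -1.6]
opening: 10.2
grasp_force: 69.7
turn units [0.005 0.01  0.013] minrows 0.1 | shift mm first [144.  193.  220.6] or after turn [144.1 192.7 220.9] dist 327
[ 0.48 -0.34  2.26 -0.74  0.97  2.97]
```

```bash
python3 -m crank '[[[0,0,0],[0.048,0.064,0],0],[[0,0,0],[0.048,0.064,0],0],[[0,0,0],[0.048,0.064,0],0],[[0,0,0],[0.048,0.064,0],0],[[0,0,0],[0.048,0.064,0],0],[[0,0,0],[0.048,0.064,0],0],[[0,0,0],[0,0,0.06],0],[[0,0,0],[0,0,0.06],0],[[0,0,0],[0,0,0.06],0],[[0,0,0],[0,0,0.06],0],[[0,0,0],[0,0,0.06],0],[[0,0,0],[0,0,0],0]]'
python3 - <<'E'
from plate import *
plan(tcp_for(P(2.3,4.5,60,1),[48,.5,18]),BR); print(np.round(telemetry.observe()['qpos'],2))
E
```

```text
time: 54.6
tcp_pos: [462.5, -128.5, 193.9]
tcp_rot: [0.905, -0.265, 0.32, 0.095]
force: [-0.3, -0.5, -1.9]
opening: 10.4
grasp_force: 69.7
turn units [ 0.006  0.033 -0.001] minrows 0.1 | shift mm first [  8.    8.2 107. ] or after turn [  6.2   8.5 107.1] dist 108
[-0.48 -0.41  2.37 -0.12  0.51  1.75]
```

```bash
python3 -m crank '[[[0.006,0.033,0],[0,0,0],0],[[0,0,0],[0.006,0.008,0.04],0],[[0,0,0],[0.006,0.008,0.04],0],[[0,0,0],[0,0,0.04],0],[[0,0,0],[0,0,0.04],0],[[0,0,0],[0,0,0.03],0],[[0,0,0],[0,0,0.02],0],[[0,0,0],[0,0,0],0],[[0,0,0],[0,0,0],0]]'
python3 - <<'E'
from plate import *
T=tcp();H=T[:3,:3]@[48,.5,18]+T[:3,3]; print(uyn(H)+[0,75,0])
plan(tcp_for(P(2.3,4.3,50,1),[48,.5,18]),BR)
p=shot('wrist'); q=dict(p); q['wfc']=np.array(p['mount'])
print(find(q,48,0,0,(6,6,.1),zt=12))
E
```

```text
time: 55.5
tcp_pos: [521.7, -174.0, 125.4]
tcp_rot: [0.9, -0.263, 0.335, 0.097]
force: [-0.3, -0.6, -1.4]
opening: 10.3
grasp_force: 69.7
[ 9.3  6.6 67.5]
turn units [-0.003 -0.026 -0.001] minrows 0.1 | shift mm first [-7.   2.3 16.7] or after turn [-6.8  2.3 16.8] dist 18
[1.20e-01 4.85e+01 1.50e+00 2.00e-02]
```

```bash
python3 -m crank '[[[0,-0.026,0],[-0.006,0.002,0.005],0],[[0,0,0],[-0.007,0.002,0.005],0],[[0,0,0],[0,0,0.01],0],[[0,0,0],[0,0,0],0],[[0,0,0],[0,0,0],0]]'
python3 - <<'E'
from plate import *
T=tcp();H=T[:3,:3]@[48,.5,18]+T[:3,3]; print(uyn(H)+[0,75,0])
plan(tcp_for(P(2.3,4.3,48,1),[48,.5,18]),BR)
E
```

```text
time: 56.05
tcp_pos: [521.6, -176.2, 111.7]
tcp_rot: [0.902, -0.264, 0.327, 0.095]
force: [-0.1, 0.4, -0.7]
opening: 10.6
grasp_force: 69.7
[ 1.   4.6 55.4]
turn units [-0.003  0.005 -0.001] minrows 0.0 | shift mm first [1.3 0.4 7.6] or after turn [1.3 0.4 7.6] dist 8
```

```bash
python3 -m crank '[[[0,0.006,0],[0.002,0.001,0.006],0],[[0,0,0],[0,0.0005,0.008],0],[[0,0,0],[0,0.0005,0.008],0],[[0,0,0],[0,0.001,0.008],0],[[0,0,0],[0,0,0],0]]'
python3 - <<'E'
from plate import *
T=tcp();H=T[:3,:3]@[48,.5,18]+T[:3,3]; print(uyn(H)+[0,75,0])
plan(tcp_for(P(2.3,3.5,38,1),[48,.5,18]),BR)
E
```

```text
time: 56.55
tcp_pos: [529.7, -183.2, 100.5]
tcp_rot: [0.902, -0.264, 0.329, 0.095]
force: [0.9, 0.1, -2.4]
opening: 10.4
grasp_force: 69.7
[ 2.   3.  40.3]
turn units [-0.003 -0.    -0.002] minrows 0.0 | shift mm first [ 0.3 -0.4  2.3] or after turn [ 0.3 -0.4  2.3] dist 2
```

```bash
python3 -m crank '[[[0,0,0],[0,0.0005,0.008],0],[[0,0,0],[0,0.0005,0.008],0],[[0,0,0],[0,0,0],0]]'; python3 -m crank '[[[0,0,0],[0,0.001,0.008],0],[[0,0,0],[0,0.001,0.008],0],[[0,0,0],[0,0,0],0]]'; python3 -m crank '[[[0,0,0],[0,0.001,0.008],0],[[0,0,0],[0,0.0005,0.006],0],[[0,0,0],[0,0,0],0]]'
python3 - <<'E'
from plate import *
T=tcp();H=T[:3,:3]@[48,.5,18]+T[:3,3]; print(uyn(H)+[0,75,0])
E
```

```text
time: 56.85
tcp_pos: [533.9, -186.4, 94.7]
tcp_rot: [0.902, -0.264, 0.329, 0.095]
force: [0.7, -0.2, -2.3]
opening: 10.0
grasp_force: 69.7
time: 57.15
tcp_pos: [537.6, -190.1, 88.5]
tcp_rot: [0.902, -0.264, 0.329, 0.095]
force: [-1.2, -0.2, -1.7]
opening: 10.1
grasp_force: 69.7
time: 57.45
tcp_pos: [540.9, -193.1, 83.2]
tcp_rot: [0.902, -0.264, 0.329, 0.095]
force: [-0.7, -0.0, -1.5]
opening: 10.4
grasp_force: 69.7
[ 2.2  0.8 17.4]
```

```bash
python3 -m crank '[[[0,0,0],[0,0.0005,0.006],0],[[0,0,0],[0,0,0.004],0],[[0,0,0],[0,0,0],0]]'; python3 -m crank '[[[0,0,0],[0,0,0.002],0],[[0,0,0],[0,0,0],0]]'; python3 -m crank '[[[0,0,0],[0,0,0.002],0],[[0,0,0],[0,0,0],0]]'
python3 - <<'E'
from plate import *
T=tcp();H=T[:3,:3]@[48,.5,18]+T[:3,3]; print(uyn(H)+[0,75,0])
E
```

```text
time: 57.75
tcp_pos: [543.6, -194.9, 79.5]
tcp_rot: [0.902, -0.264, 0.329, 0.095]
force: [-0.8, 0.4, -2.4]
opening: 9.7
grasp_force: 69.7
time: 57.95
tcp_pos: [544.1, -195.2, 78.9]
tcp_rot: [0.902, -0.264, 0.329, 0.095]
force: [0.6, -0.6, -1.9]
opening: 9.8
grasp_force: 69.7
time: 58.15
tcp_pos: [544.6, -195.5, 78.2]
tcp_rot: [0.902, -0.264, 0.329, 0.095]
force: [-1.4, 1.1, -0.9]
opening: 10.2
grasp_force: 70.1
[ 2.4  0.8 10.8]
```

```bash
python3 -m crank '[[[0,0,0],[0,0,0.002],0],[[0,0,0],[0,0,0],0]]'; python3 -m crank '[[[0,0,0],[0,0,0.001],0],[[0,0,0],[0,0,0],0]]'
```

```text
time: 58.35
tcp_pos: [544.7, -195.6, 77.9]
tcp_rot: [0.902, -0.264, 0.329, 0.095]
force: [-15.0, 5.9, 15.2]
opening: 10.4
grasp_force: 72.9
time: 58.55
tcp_pos: [544.7, -195.6, 77.9]
tcp_rot: [0.902, -0.264, 0.329, 0.095]
force: [-25.0, 9.7, 25.2]
opening: 9.8
grasp_force: 75.0
```

```bash
python3 -m crank '[[[0,0,0],[0,0,-0.003],0],[[0,0,0],[0,0,0],0],[[0,0,0],[0,0,0],0.35],[[0,0,0],[0,0,0],0.35],[[0,0,0],[0,0,0],0.35],[[0,0,0],[0,0,0],0.35],[[0,0,0],[0,0,0],0.35]]'
python3 -m crank '[[[0,0,0],[0,0,-0.03],0.35],[[0,0,0],[0,0,-0.07],0.35],[[0,0,0],[0,0,-0.07],0.35],[[0,0,0],[0,0,-0.07],0.35],[[0,0,0],[0,0,-0.08],0.35],[[0,0,0],[0,0,-0.08],0.35],[[0,0,0],[0,0,0],0.35],[[0,0,0],[0,0,0],0.35]]'
python3 - <<'E'
from plate import *
p=shot('wrist'); t=shot('top'); s=shot('scene')
# hung-plate check: outline fit in board axes (x=U,y=-Y,z=-N about each peg foot), plate tops at N ~ 12+4.5
for k in(1,2,3):
    q=dict(p); M=np.eye(4); M[:3,:3]=BR; M[:3,3]=P(0,0,0,k); q['wfc']=np.linalg.inv(M)@p['wfc']
    print(k,[find(q,0,0,0,(8,8,.15),zt=-n).tolist() for n in (16.5,26)])
for n,q in(('w',p),('t',t),('s',s)):
    for nm in('plate1_hole','block_hole','jar','capacitor'): print(n,nm,[(np.round(d['uv']).tolist(),round(d['score'],2),np.round(at_z(q,d['uv'],6)).tolist()) for d in tip_of(q,nm)])
    print('pegs',[proj(q,P(0,0,10,k)).round().tolist() for k in range(3)])
E
```

```text
time: 59.25
tcp_pos: [544.7, -195.6, 78.2]
tcp_rot: [0.902, -0.264, 0.329, 0.095]
force: [-0.5, 0.0, -0.2]
opening: 30.0
grasp_force: 0.0
time: 60.05
tcp_pos: [436.6, -126.7, 233.6]
tcp_rot: [0.901, -0.263, 0.332, 0.096]
force: [0.7, -0.4, -1.1]
opening: 29.9
grasp_force: 0.0
1 [[0.095, -5.5, -1.5, 0.0], [0.105, -2.0, -1.5, 0.0]]
2 [[0.148, -5.5, -3.5, -0.01], [0.155, -2.5, -5.0, -0.01]]
3 [[0.063, 1.0, -3.5, -0.21], [0.081, -11.0, -0.5, 0.09]]
w plate1_hole [([263.0, 136.0], 0.7, [635.0, -256.0, 6.0]), ([320.0, 133.0], 0.69, [589.0, -340.0, 6.0])]
w block_hole [([204.0, 138.0], 0.97, [684.0, -170.0, 6.0])]
w jar [([125.0, 170.0], 0.86, [699.0, -36.0, 6.0])]
w capacitor [([171.0, 134.0], 0.59, [722.0, -126.0, 6.0])]
pegs [[205.0, 135.0], [263.0, 135.0], [321.0, 135.0]]
t plate1_hole [([335.0, 171.0], 0.67, [599.0, -246.0, 6.0]), ([185.0, 160.0], 0.54, [631.0, 210.0, 6.0])]
t block_hole [([190.0, 167.0], 0.7, [611.0, 196.0, 6.0]), ([152.0, 281.0], 0.68, [274.0, 298.0, 6.0]), ([90.0, 260.0], 0.65, [336.0, 482.0, 6.0]), ([310.0, 161.0], 0.56, [630.0, -171.0, 6.0])]
t jar [([264.0, 138.0], 0.72, [701.0, -29.0, 6.0]), ([184.0, 159.0], 0.71, [635.0, 212.0, 6.0]), ([332.0, 171.0], 0.61, [600.0, -239.0, 6.0])]
t capacitor [([296.0, 132.0], 0.66, [719.0, -128.0, 6.0])]
pegs [[311.0, 157.0], [334.0, 172.0], [357.0, 186.0]]
s plate1_hole [([170.0, 214.0], 0.81, [522.0, -237.0, 6.0]), ([336.0, 236.0], 0.17, [599.0, 242.0, 6.0])]
s block_hole [([401.0, 160.0], 0.93, [312.0, 491.0, 6.0]), ([342.0, 150.0], 0.77, [267.0, 303.0, 6.0]), ([193.0, 233.0], 0.67, [585.0, -165.0, 6.0])]
s jar [([237.0, 276.0], 0.93, [719.0, -37.0, 6.0])]
s capacitor [([203.0, 281.0], 0.72, [734.0, -127.0, 6.0])]
pegs [[191.0, 228.0], [168.0, 215.0], [147.0, 203.0]]
```

```bash
python3 -c "
from bench import env
print(env.sign_off())"
```

```text
the job is handed in; nothing more can be done
None
```

The rail was rubbed out and back at about 8–11 N without lifting, the block hangs on the thick peg, and the two loose plates I found hang on thin pegs pressed flat and let go. The jar and capacitor were left alone, and the job is handed in; sign-off returned no verdict.

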